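# Seat the trimming chuck on the pottery wheel

### The job

Take the wooden trimming chuck out of the drying rack, stand it upright on the bench and let go of it, then take it afresh and seat it fully home on the two pins of the wheel head, flat, and let go. Then switch the wheel on: press the small power key, release it, and after that press the large direction key once the power key is up; leave both keys alone until the chuck is seated. Never let the chuck topple or drop, and leave the spray bottle, the carton and the green block where they are.

Things in the scene. Friction and masses are not known exactly. Their poses are not given: they have to be found in the camera images.
- chuck: Trimming chuck, about 0.55 kg: plywood square bat 150 x 150 x 22 mm with a square wooden cup on its middle, sides parallel; 97 mm high in all, mass centre 20 mm above the underside. Origin: centre of the bat's underside; z points out of the cup (up when upright). At the start it stands on edge in the rack: z level along the rack's x, x straight down, y level, origin 88 mm above the bench.
- chuck_cup (a point): Middle of the chuck's cup, 60 mm above the bat's underside on its z axis. The cup is 46 x 46 mm outside, walls 8 mm, 75 mm high (22 to 97 mm above the underside), open at the top, sides parallel to the chuck's x and y; grip it by two facing sides.
- chuck_hole (a point): One of the two pin holes through the bat, at the underside, at x = +50 mm, y = 0 of the chuck; the other is at x = -50 mm. 11.6 mm diameter; the lower mouths are sharp-edged.
- rack: Wooden drying rack fixed to the bench; origin on the bench, base x = -93 to +37, y = -90 to +90 mm. The chuck's bat stands in the front slot (x = -10 to +15 mm, floor at 12 mm, rail tops at 38 mm) and lifts straight out; the cup points to the rack's +x. A plain bat, 163 mm high, is fixed behind at x = -76 to -61 mm. The bench between rack and wheel is free.
- wheel: Bench pottery wheel, fixed: grey housing x = -220 to +140, y = -120 to +120 mm, top 84 mm above the bench. Origin on the bench under the head's centre. The head is an aluminium disc of 170 mm diameter that does not turn; x is the line of its two pins, the -x side carries the keys.
- head (a point): Centre of the wheel head's flat top, 101 mm above the bench, axes as the wheel's. Two steel pins, 10 mm diameter, stand 14 mm above it (upper 3 mm tapered) at x = +50 and -50 mm, y = 0. The chuck is home when its origin is here, underside flat on the head, its x along the wheel's x, either way round.
- key_power_top (a point): Middle of the top of the small round power key, 22 mm diameter, on the housing, at about x = -172, y = +42 mm of the wheel. Pressed straight down.
- key_direction_top (a point): Middle of the top of the large round direction key, 40 mm diameter, on the housing, at about x = -172, y = -34 mm of the wheel. Pressed straight down.
- key_power (a joint): Travel of the power key: 0 up, 0.006 m fully down (4 N); a spring lifts it.
- key_direction (a joint): Travel of the direction key: 0 up, 0.006 m fully down (4 N); a spring lifts it.
- spray: Bystander: blue capped water bottle, 68 mm diameter, 190 mm high; origin at the centre of its foot.
- carton: Bystander: white carton 70 x 90 x 100 mm; origin at the centre of its underside.
- stone: Bystander: dark green block 55 x 100 x 40 mm lying flat; origin at the centre of its underside.
Not all that is in view belongs to the job. What is shaped like the chuck but red is not meant.

How it is judged:
By the outcome, as a careful person would: the job done as asked, in the order asked, and still so for the second after the job is handed in, with the robot touching nothing.
It also fails if it takes over 72 s, if anything falls off the work surface, if the arm or the gripper's body presses on something with over 40 N, if the wrist force passes 120 N, or if a joint passes its speed limit or range.

### The arm

A 6-joint arm with a two-finger parallel gripper is mounted at the origin on the work surface. World frame = base frame: x ahead of the robot, y to its left, z up, the work surface at z = 0. Lengths are in m, angles in rad, forces in N, time in s.
With the tool pointing down it reaches from about 0.375 to 0.975 m from the base axis. Payload 3.8 kg.
Tool frame: the origin (TCP) lies at the very end of the fingers, on their centre line; the grasp point (between the pads) lies 19 mm behind it; z points along the fingers, y is the direction in which the jaws open and shut (so a half turn about z gives the same grasp; the last joint's range is limited). The gripper opens to 85 mm and grips with 20 to 120 N. Pads are 22 mm wide; open, the fingers measure 114 mm over their backs; the gripper's body (76 mm by 85 mm) begins 54 mm behind the grasp point. The pads swing forward as they close: fully open they stand 13 mm farther back than shut.
Start: joints at [-1.181, 0.264, 1.604, -0, 1.274, -0.037], TCP at [0.279, -0.614, 0.231] pointing down, gripper open.
Joint ranges: [-2.63, 2.63], [-0.94, 2.18], [0.31, 2.57], [-1.31, 4.45], [0, 2.66], [-2.55, 2.55]. Speed limits (rad/s): [2.57, 2.57, 3.14, 3.14, 3.14, 3.14].

### API

Orientations are given as a rotation vector (axis times angle).
In Python, from workcell import bot, viewer gives the robot as it stands.
- The arm moves only by the tool jog_arm, never from a script. Its argument "motion" is a list of rows, each an object of numbers: "dx", "dy", "dz": the shift along the world's x, y, z in cm; "turn": the turn about the world's z in rad. A call has 1 to 12 rows; each row shifts and turns the commanded pose from where the row before left it; what a row does not reach is not made up. A row lasts 1/12 s, in which the tool goes at most 41.7 mm and 7.16 degrees, less where a joint would pass 70% of its speed; a pose out of reach is approached as far as the arm can. A call is refused whole if a number of a shift passes 4.17 or a number of a turn 0.125, either way. A call with a gripper value outside its range is refused whole. "fingers" is the finger opening in cm, from 0 to 8.54, set as the call begins (left out, the last holds). The fingers move at their own pace and stop on an object; "grip_force" is the grip in N (left out, the last holds). Time passes only in rows, so rows that do not move let the fingers close. It gives the time, the measured TCP pose, the force and the opening at its end, in the units of the state.
- bot.read_state(): the state, without advancing time (a new reading comes with each control period).
- viewer.read_camera(name): name is "scene" or "top" or "wrist"; returns (picture, depth): 400x640x3 uint8, red, green, blue; 400x640 float32, m along the optical axis (not along the pixel's ray), 0 where there is no reading.
- viewer.camera_info(name): a dict with "vertical_fov" (degrees; the focal length in pixels is half the picture's height over the tangent of half this angle, whatever the lens; pixels are square), "cx", "cy" (the principal point, pixels), "R" (3x3) and "t" (3): a world point X has camera coordinates R X + t. Camera axes: x right, y down, z forward; pixel columns grow to the right and rows downward; lengths in m; the calibration is good to about 2 mm. A picture is of the moment at which its call begins: read the wrist's pose just before it. camera_info takes no time and is no camera call; for the wrist camera it gives the pose at the moment of the call.
- bot.finish_job(): hands the job in, once; it reports no verdict.
The state is a dict: "time": time; "q": joint angles; "joint_vel": joint speeds; "joint_torque": joint torques, N m; "tool_pos": TCP position; "tcp_rot": TCP orientation; "wrist_force": force on the tool from outside, world axes, zero at the start; "torque": the same for the moment, N m; "width": opening from 0.0 (shut) to 1.0 (fully open).
Only numpy, scipy, OpenCV 4.12 (cv2) and the standard library are available. Lean on these libraries where they do the work, as an engineer would, in place of code of your own. Each camera call takes 0.05 s, during which the arm holds its last target. There are 200 camera calls.

## Working session

There is one attempt and no reset: what is moved stays moved. The work goes in short steps, Python scripts to look and compute and a tool call to move; the robot and the scene stay as the last step left them, time stands still between calls to the robot, and variables do not carry over. Pictures are saved under pics/ and viewed, about 8 in all and at most 12, crops included, and the job is handed in when it is done.

Besides the shell and the picture viewer there is one more tool, called after ">>>" in YAML: its name, and indented under it one key for each argument. jog_arm: Moves the arm, as the interface text tells. Its arguments: {"type":"object","properties":{"motion":{"type":"array"},"fingers":{"type":"number"},"grip_force":{"type":"number"}},"required":["motion"]}

```bash
ls; mkdir -p pics; cat > h.py <<'E'
import numpy as np,cv2
from workcell import bot,viewer
def grab(n,save=None):
    i=viewer.camera_info(n); p,d=viewer.read_camera(n)
    i={k:(np.array(v) if k in'Rt' else v) for k,v in i.items()}
    if save: cv2.imwrite(f'pics/{save}.png',p[:,:,::-1]); np.savez(f'pics/{save}.npz',p=p,d=d,**i)
    return p,d,i
def load(s):
    z=np.load(f'pics/{s}.npz'); return z['p'],z['d'],{k:z[k] for k in('vertical_fov','cx','cy','R','t')}
def f(i): return 200/np.tan(np.radians(float(i['vertical_fov']))/2)
def cloud(d,i):
    v,u=np.mgrid[0:400,0:640]; F=f(i)
    c=np.stack([(u-i['cx'])/F*d,(v-i['cy'])/F*d,d],-1)
    return (c-i['t'])@i['R']
def onz(u,v,z,i):
    r=np.array([(u-i['cx'])/f(i),(v-i['cy'])/f(i),1])@i['R']; o=-i['t']@i['R']
    return o+r*(z-o[2])/r[2]
def proj(X,i):
    c=np.asarray(X)@i['R'].T+i['t']; return c[...,:2]/c[...,2:]*f(i)+[i['cx'],i['cy']]
E
python3 - <<'E'
from h import *
for n in('scene','top'):
    p,d,i=grab(n,n+'0'); print(n,i)
print(bot.read_state())
E
```

```text
pics
scene {'vertical_fov': 45.77708007027679, 'cx': 328.4111980465714, 'cy': 195.27016050330906, 'R': array([[ 0.56639664,  0.82411483, -0.00543917],
       [ 0.68188359, -0.47233033, -0.55851485],
       [-0.46284945,  0.31263205, -0.82947669]]), 't': array([-0.43152254, -0.29358978,  1.82683842])}
top {'vertical_fov': 44.99856234370908, 'cx': 320.3032694990629, 'cy': 193.43886988517195, 'R': array([[ 0.02413667, -0.99943273, -0.02348721],
       [-0.99866252, -0.02303023, -0.04629008],
       [ 0.04572291,  0.02457308, -0.99865188]]), 't': array([0.12439466, 0.57768584, 1.31784881])}
{'time': 0.1, 'q': array([-1.18091655e+00,  2.64722164e-01,  1.60525588e+00, -1.67890755e-05,
        1.27374566e+00, -3.68680837e-02]), 'joint_vel': array([-0.00142287, -0.00219669, -0.0045896 , -0.00052436, -0.00028433,
       -0.00036652]), 'joint_torque': array([ 4.42893297e-04, -5.16708255e+01, -3.68589413e+01, -1.14485747e-04,
        6.25662928e-03, -1.76619312e-05]), 'tool_pos': array([ 0.27914311, -0.61382351,  0.23004671]), 'tcp_rot': array([-3.06829837e+00, -6.64822884e-01,  6.12189868e-04]), 'wrist_force': array([-0.02608871, -0.17234868, -0.10390785]), 'torque': array([ 0.05118705,  0.0028153 , -0.02788821]), 'width': 0.9993236990063356}
```

```bash
ls pics
```

```text
scene0.npz
scene0.png
top0.npz
top0.png
```

View pics/top0.png

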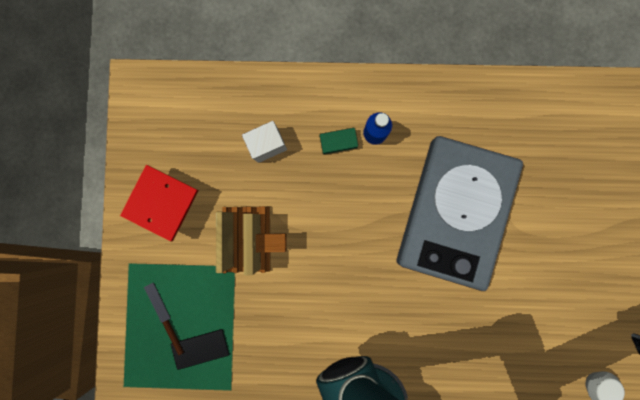

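View pics/scene0.png

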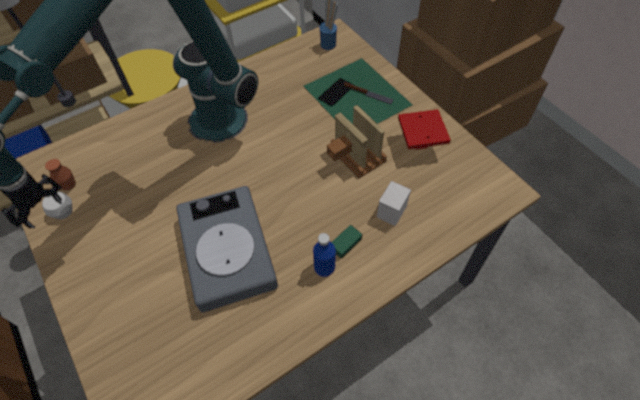

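The top view shows two chuck-shaped things: a wooden one in the rack (cup at about 275,242) and a red one lying at about (160,202). The wooden one standing on edge in the rack is the one meant. The wheel is at (468,198), with its keys at (434,258) and (463,266). I'll confirm in an enlarged crop and measure.

```bash
python3 - <<'E'
from h import *
p,d,i=load('top0')
a=cv2.resize(p[195:285,205:315],None,fx=5,fy=5,interpolation=cv2.INTER_CUBIC)
b=cv2.resize(p[130:295,395:525],None,fx=3.4,fy=3.4,interpolation=cv2.INTER_CUBIC)
H=580
c=np.zeros((H,a.shape[1]//1+0,3),np.uint8); c[:a.shape[0]]=a
# 550 + 442 too wide: stack scaled
a=cv2.resize(a,(400,327)); b=cv2.resize(b,(390,495))
c=np.zeros((500,800,3),np.uint8); c[:327,:400]=a; c[:495,405:795]=b
cv2.imwrite('pics/crop1.png',c[:,:,::-1])
X=cloud(d,i)
# rack area heights
def rect(m,name):
    q=X[m][:,:2]
    r=cv2.minAreaRect((q*1000).astype(np.float32)); print(name,m.sum(),np.round(r[0],1),np.round(r[1],1),round(r[2],2), 'z',np.round(np.percentile(X[m][:,2],[5,50,95])*1000,1))
v,u=np.mgrid[0:400,0:640]
R=(u>205)&(u<315)&(v>195)&(v<285)&(d>0)
Z=X[...,2]
for lo,hi in((.15,.175),(.10,.125),(.03,.045),(.05,.2)): rect(R&(Z>lo)&(Z<hi),(lo,hi))
W=(u>390)&(u<530)&(v>125)&(v<300)&(d>0)
rect(W&(Z>.07)&(Z<.09),'housing'); rect(W&(Z>.095)&(Z<.108),'head')
S=R&(Z>.145)
print('hist',np.histogram(Z[R],bins=np.arange(0,.2,.01)))
for nm,(u0,u1,v0,v1) in dict(red=(115,205,160,245),carton=(238,290,118,165),stone=(316,360,125,155),spray=(360,400,108,146)).items():
    m=(u>u0)&(u<u1)&(v>v0)&(v<v1)&(Z>.015); rect(m,nm)
E
```

```text
(0.15, 0.175) 1006 [440.2 343.1] [155.3  90.3] 2.05 z [156.7 162.4 166.3]
(0.1, 0.125) 736 [442.4 299.1] [154.3 151.2] 1.96 z [102.8 110.5 121. ]
(0.03, 0.045) 635 [444.  342.3] [178.7 116.6] 2.83 z [31.6 37.6 42.7]
(0.05, 0.2) 2347 [441.5 305.9] [155.4 165.2] 1.52 z [ 66.4 133.  165.2]
housing 8533 [ 530.6 -232.4] [241.  360.2] 74.72 z [77.8 83.4 87.8]
head 3792 [ 519.  -222.3] [170.2 277.7] 67.24 z [ 96.6 100.8 105.5]
hist (array([3314,  546,  139,  488,  183,   56,   96,   82,   77,   63,  325,
        369,   72,  107,   94,  202,  804,    0,    0]), array([0.  , 0.01, 0.02, 0.03, 0.04, 0.05, 0.06, 0.07, 0.08, 0.09, 0.1 ,
       0.11, 0.12, 0.13, 0.14, 0.15, 0.16, 0.17, 0.18, 0.19]))
red 3446 [493.6 385. ] [532.8 175. ] 75.92 z [ 92.1  97.3 101.5]
carton 1119 [614.3 228.2] [302.8  96.5] 33.04 z [ 42.3  99.1 103.9]
stone 767 [635.9  76. ] [230.4 100.3] 10.07 z [33.6 39.6 43.8]
spray 699 [653.9  52.3] [ 66.4 292.4] 56.55 z [ 38.9 128.7 191. ]
```

View pics/crop1.png

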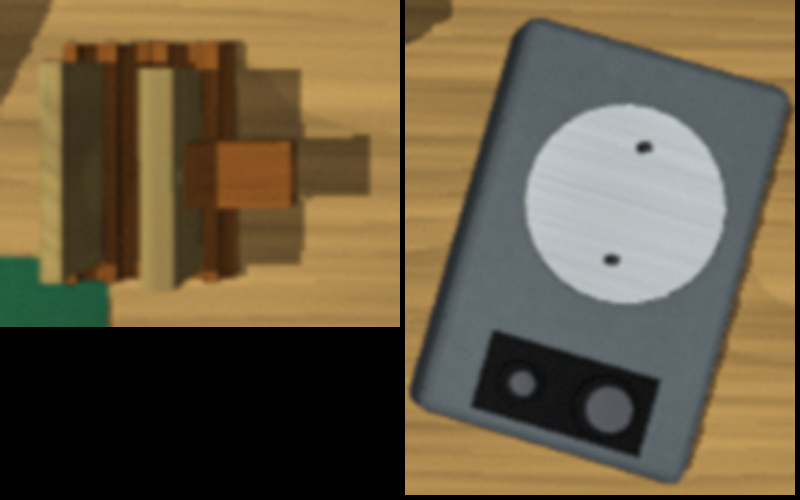

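The crop confirms the plain wooden chuck, bat in the front slot with its cup pointing right at crop (240,172), full picture about (272,242). The head pins are at crop (644,147) and (611,260), and the keys at crop (522,383) and (608,409). Next I'll fit these precisely.

```bash
python3 - <<'E'
from h import *
p,d,i=load('top0'); X=cloud(d,i);Z=X[...,2]; v,u=np.mgrid[0:400,0:640]
def rect(m,n):
    q=(X[m][:,:2]*1000).astype(np.float32); r=cv2.minAreaRect(q); print(n,m.sum(),np.round(r[0],1),np.round(r[1],1),round(r[2],2),np.median(Z[m]))
rect((u>=264)&(u<287)&(v>228)&(v<257)&(Z>.10)&(Z<.122),'cup')
rect((u>=241)&(u<257)&(v>205)&(v<280)&(Z>.155),'bat')
rect((u>=212)&(u<228)&(v>205)&(v<280)&(Z>.155),'plain')
b=lambda x,y:(395+(x-405)*130/390-.2,130+y*165/495-.2)
P=[onz(*b(*c),z,i) for c,z in(((644,147),.115),((611,260),.115),((522,383),.088),((608,409),.088))]
for k in P: print(np.round(k*1000,1))
m=(u>430)&(u<505)&(v>160)&(v<235)&(Z>.094)&(Z<.108)
(c,r)=cv2.minEnclosingCircle((X[m][:,:2]*1000).astype(np.float32)); print('head',c,r,X[m].mean(0))
# pixel-based head ellipse: brightness
g=p.min(2); mm=(g>150)&(u>425)&(u<510)&(v>155)&(v<240)
mo=cv2.moments(mm.astype(np.uint8),True); print('head px',mo['m10']/mo['m00'],mo['m01']/mo['m00'],onz(mo['m10']/mo['m00'],mo['m01']/mo['m00'],.101,i))
for nm,(u0,u1,v0,v1) in dict(power=(424,446,250,267),dirn=(449,477,254,280)).items():
    q=(g>75)&(u>u0)&(u<u1)&(v>v0)&(v<v1)&(g<150); print(nm,q.sum(),u[q].mean(),v[q].mean(),np.median(Z[q]),onz(u[q].mean(),v[q].mean(),np.median(Z[q]),i))
w=grab('wrist','wrist0')[2]; s=bot.read_state()
from scipy.spatial.transform import Rotation as Ro
Rt=Ro.from_rotvec(s['tcp_rot']).as_matrix(); c=-w['R'].T@w['t']
print('cam in tool',Rt.T@(c-s['tool_pos']),'\naxes',np.round(Rt.T@w['R'].T,3),w['vertical_fov'],'\ntool',np.round(Rt,3))
E
```

```text
cup 378 [441.9 250.2] [43.8 54. ] 1.32 0.11004027132549946
bat 555 [440.9 211.3] [149.5 215.7] 1.42 0.16229634872075008
plain 426 [441.4 248.5] [284.9 147.4] 89.41 0.16289974487982686
[ 616.2 -254.7  115. ]
[ 520.1 -228.   115. ]
[ 412.8 -160.4   88. ]
[ 392.5 -234.    88. ]
head (568.9957885742188, -243.1136016845703) 85.30410766601562 [ 0.56860109 -0.24238962  0.10072774]
head px 467.9664289958408 197.50891265597147 [ 0.56893344 -0.24268015  0.101     ]
power 35 433.4 257.2857142857143 0.10599490948206174 [ 0.41465796 -0.15559698  0.10599491]
dirn 194 462.4587628865979 268.53092783505156 0.10511818591880268 [ 0.3881209  -0.2294744   0.10511819]
cam in tool [ 0.06840311 -0.0004275  -0.14264019] 
axes [[-0.    -0.963 -0.269]
 [ 1.     0.    -0.002]
 [ 0.002 -0.269  0.963]] 60.07449897474824 
tool [[ 0.91   0.414 -0.001]
 [ 0.414 -0.91   0.002]
 [ 0.    -0.002 -1.   ]]
```

>>> jog_arm:
  motion:
    - {"dx":1.43,"dy":3.5,"turn":0.0487}
    - {"dx":1.43,"dy":3.5,"turn":0.0487}
    - {"dx":1.43,"dy":3.5,"turn":0.0487}
    - {"dx":1.43,"dy":3.5,"turn":0.0487}
    - {"dx":1.43,"dy":3.5,"turn":0.0487}
    - {"dx":1.43,"dy":3.5,"turn":0.0487}
    - {"dx":1.43,"dy":3.5,"turn":0.0487}
    - {"dx":1.43,"dy":3.5,"turn":0.0487}
    - {"dx":1.43,"dy":3.5,"turn":0.0487}
    - {"dx":1.43,"dy":3.5,"turn":0.0487}
    - {"dx":1.43,"dy":3.5,"turn":0.0487}
    - {"dx":1.43,"dy":3.5,"turn":0.0487}
  fingers: 8.54
  grip_force: 100

```text
validation failed for argument at $.mo...
```

>>> jog_arm:
  motion:
    - {"dy":3.6,"turn":0.0487}
    - {"dy":3.6,"turn":0.0487}
    - {"dy":3.6,"turn":0.0487}
    - {"dy":3.6,"turn":0.0487}
    - {"dy":3.6,"turn":0.0487}
    - {"dy":3.6,"turn":0.0487}
    - {"dy":3.6,"turn":0.0487}
    - {"dy":3.6,"turn":0.0487}
    - {"dy":3.6,"turn":0.0487}
    - {"dy":3.6,"turn":0.0487}
    - {"dx":-0.9,"dy":3.6,"turn":0.0487}
    - {"dy":3.4,"turn":0.0487}

```text
validation failed for argument at $.mo...
```

>>> jog_arm:
  motion:
    - {"dx":1.43,"dy":3.5,"dz":0,"turn":0.0487}

```text
time: 0.23
tool_pos: [0.2916, -0.5834, 0.2301]
tcp_rot: [3.052, 0.734, -0.003]
wrist_force: [0.6, 0.3, 0.8]
width: 1.001
```

>>> jog_arm:
  motion:
    - {"dx":1.43,"dy":3.5,"dz":0,"turn":0.0487}
    - {"dx":1.43,"dy":3.5,"dz":0,"turn":0.0487}
    - {"dx":1.43,"dy":3.5,"dz":0,"turn":0.0487}
    - {"dx":1.43,"dy":3.5,"dz":0,"turn":0.0487}
    - {"dx":1.43,"dy":3.5,"dz":0,"turn":0.0487}
    - {"dx":1.43,"dy":3.5,"dz":0,"turn":0.0487}
    - {"dx":1.43,"dy":3.5,"dz":0,"turn":0.0487}
    - {"dx":1.43,"dy":3.5,"dz":0,"turn":0.0487}
    - {"dx":1.43,"dy":3.5,"dz":0,"turn":0.0487}
    - {"dx":1.43,"dy":3.5,"dz":0,"turn":0.0487}
    - {"dx":1.43,"dy":3.5,"dz":0,"turn":0.0487}
  fingers: 8.54
  grip_force: 100

```text
time: 1.15
tool_pos: [0.4511, -0.1926, 0.2312]
tcp_rot: [2.747, 1.525, 0.0]
wrist_force: [0.9, -0.1, 0.1]
width: 1.001
```

>>> jog_arm:
  motion:
    - {"dx":0,"dy":3.6,"dz":0,"turn":0.0487}
    - {"dx":0,"dy":3.6,"dz":0,"turn":0.0487}
    - {"dx":0,"dy":3.6,"dz":0,"turn":0.0487}
    - {"dx":0,"dy":3.6,"dz":0,"turn":0.0487}
    - {"dx":0,"dy":3.6,"dz":0,"turn":0.0487}
    - {"dx":0,"dy":3.6,"dz":0,"turn":0.0487}
    - {"dx":0,"dy":3.6,"dz":0,"turn":0.0487}
    - {"dx":0,"dy":3.6,"dz":0,"turn":0.0487}
    - {"dx":0,"dy":3.6,"dz":0,"turn":0.0487}
    - {"dx":0,"dy":3.6,"dz":0,"turn":0.0487}
    - {"dx":-0.9,"dy":3.6,"dz":0,"turn":0.0487}
    - {"dx":0,"dy":3.4,"dz":0,"turn":0.0487}

```text
time: 2.15
tool_pos: [0.4404, 0.2373, 0.231]
tcp_rot: [-2.19, -2.252, 0.001]
wrist_force: [0.9, -0.7, 0.3]
width: 1.001
```

>>> jog_arm:
  motion:
    - {"dx":0,"dy":0,"dz":0,"turn":0}
    - {"dx":0,"dy":0,"dz":0,"turn":0}

```text
time: 2.32
tool_pos: [0.4414, 0.2369, 0.2309]
tcp_rot: [-2.19, -2.252, 0.001]
wrist_force: [0.2, -0.5, -0.2]
width: 1.0
```

```bash
python3 - <<'E'
from h import *
from scipy.spatial.transform import Rotation as Ro
s=bot.read_state(); print(s['time'],s['tool_pos'],s['q'],'yaw y',Ro.from_rotvec(s['tcp_rot']).as_matrix()[:,1])
grab('wrist','w1')
E
```

```text
2.3167 [0.4414253  0.23689665 0.2309197 ] [ 4.43017817e-01 -6.80692715e-02  1.96736581e+00 -2.96784717e-04
  1.24312005e+00  4.14963407e-01] yaw y [ 9.99603614e-01  2.81461322e-02 -6.40768813e-04]
```

View pics/w1.png

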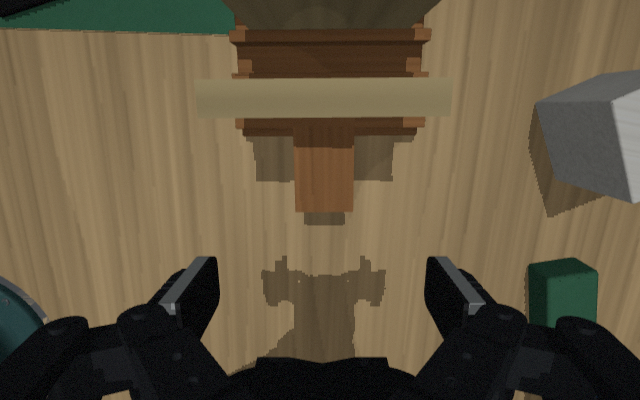

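The wrist picture shows the bat's top edge spanning (197–450, 79–117) and the cup at (295–354, 122–212), square to the jaws. The white carton is well to the right.

```bash
python3 - <<'E'
from h import *
p,d,i=load('w1')
for u,v,z in((295,212,.111),(354,212,.111),(296,140,.111),(352,140,.111),(197,98,.163),(450,98,.163),(322,117,.163),(322,79,.163)): print(u,v,np.round(onz(u,v,z,i)*1000,1))
X=cloud(d,i);Z=X[...,2]
v,u=np.mgrid[0:400,0:640]
m=(u>190)&(u<460)&(v>70)&(v<122)&(Z>.155); q=X[m]; print('bat',cv2.minAreaRect((q[:,:2]*1000).astype(np.float32)),np.median(q[:,2]))
m=(u>285)&(u<365)&(v>125)&(v<218)&(Z>.103)&(Z<.12); q=X[m]; print('cup',cv2.minAreaRect((q[:,:2]*1000).astype(np.float32)),np.median(q[:,2]))
E
```

```text
295 212 [420.6 223.8 111. ]
354 212 [467.5 225.1 111. ]
296 140 [420.9 280.4 111. ]
352 140 [463.  281.6 111. ]
197 98 [366.7 308.  163. ]
450 98 [514.3 312.1 163. ]
322 117 [440.  299.2 163. ]
322 79 [439.4 320.5 163. ]
bat ((440.5160827636719, 309.995849609375), (150.48692321777344, 22.083078384399414), 2.043529510498047) 0.16227754904192465
cup ((442.2969970703125, 257.58978271484375), (46.09630584716797, 67.71587371826172), 2.1013519763946533) 0.11017027883549335
```

>>> jog_arm:
  motion:
    - {"dx":0.15,"dy":0.4,"dz":-2,"turn":0.0077}
    - {"dx":0,"dy":0,"dz":-4,"turn":0}
    - {"dx":0,"dy":0,"dz":-4,"turn":0}
    - {"dx":0,"dy":0,"dz":-3,"turn":0}
    - {"dx":0,"dy":0,"dz":-2,"turn":0}
    - {"dx":0,"dy":0,"dz":-1.2,"turn":0}
    - {"dx":0,"dy":0,"dz":0,"turn":0}
    - {"dx":0,"dy":0,"dz":0,"turn":0}

```text
time: 3.03
tool_pos: [0.4438, 0.2386, 0.0694]
tcp_rot: [-2.187, -2.255, 0.001]
wrist_force: [-0.1, 0.1, -0.1]
width: 0.994
```

>>> jog_arm:
  motion:
    - {"dx":0,"dy":0,"dz":0,"turn":0}
    - {"dx":0,"dy":0,"dz":0,"turn":0}
    - {"dx":0,"dy":0,"dz":0,"turn":0}
    - {"dx":0,"dy":0,"dz":0,"turn":0}
    - {"dx":0,"dy":0,"dz":0,"turn":0}
    - {"dx":0,"dy":0,"dz":0,"turn":0}
    - {"dx":0,"dy":0,"dz":0,"turn":0}
    - {"dx":0,"dy":0,"dz":0,"turn":0}
  fingers: 0
  grip_force: 100

```text
time: 3.7
tool_pos: [0.4444, 0.24, 0.0712]
tcp_rot: [2.184, 2.257, 0.003]
wrist_force: [-2.1, -1.9, 6.8]
width: 0.524
```

>>> jog_arm:
  motion:
    - {"dx":0,"dy":0,"dz":0.5,"turn":0}
    - {"dx":0,"dy":0,"dz":1,"turn":0}
    - {"dx":0,"dy":0,"dz":1,"turn":0}
    - {"dx":0,"dy":0,"dz":1,"turn":0}
    - {"dx":0,"dy":0,"dz":1,"turn":0}
    - {"dx":0,"dy":0,"dz":1,"turn":0}
    - {"dx":0,"dy":0,"dz":1,"turn":0}
    - {"dx":0,"dy":0,"dz":1,"turn":0}
    - {"dx":0,"dy":0,"dz":0.5,"turn":0}
    - {"dx":0,"dy":0,"dz":0,"turn":0}

```text
time: 4.53
tool_pos: [0.4448, 0.2401, 0.1513]
tcp_rot: [2.184, 2.256, 0.005]
wrist_force: [0.4, 0.9, -5.8]
width: 0.523
```

```bash
python3 - <<'E'
from h import *
s=bot.read_state(); print(s['tool_pos'],s['wrist_force'],s['torque'],s['width'])
p,d,i=grab('scene','s2'); cv2.imwrite('pics/s2c.png',cv2.resize(p[60:240,260:460],None,fx=3,fy=3)[:,:,::-1])
E
```

```text
[0.44475937 0.24012225 0.15133621] [ 0.42528831  0.90596665 -5.77399635] [-0.38804508 -0.01601085  0.0097977 ] 0.5230649017836428
```

View pics/s2c.png

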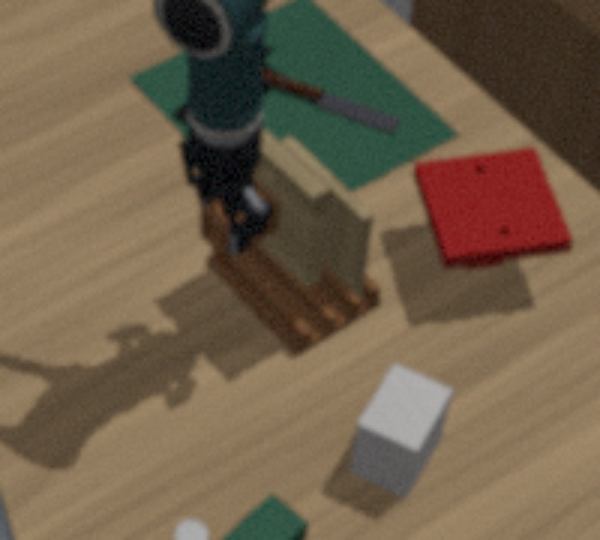

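The chuck is held at about crop (240,215), clear of the rack and still on edge. The bystanders haven't moved. Next is the free bench.

>>> jog_arm:
  motion:
    - {"dx":0,"dy":-1.2,"dz":0,"turn":0}
    - {"dx":0,"dy":-2.4,"dz":0,"turn":0}
    - {"dx":0,"dy":-2.8,"dz":0,"turn":0}
    - {"dx":0,"dy":-2.8,"dz":0,"turn":0}
    - {"dx":0,"dy":-2.8,"dz":0,"turn":0}
    - {"dx":0,"dy":-2.8,"dz":0,"turn":0}
    - {"dx":0,"dy":-2.8,"dz":-1,"turn":0}
    - {"dx":0,"dy":-2.8,"dz":-1,"turn":0}
    - {"dx":0,"dy":-2.8,"dz":-1,"turn":0}
    - {"dx":0,"dy":-2,"dz":-1,"turn":0}
    - {"dx":0,"dy":-1,"dz":-1,"turn":0}
    - {"dx":0,"dy":-0.3,"dz":-1,"turn":0}

```text
time: 5.58
tool_pos: [0.4429, -0.0273, 0.0882]
tcp_rot: [-2.188, -2.254, 0.001]
wrist_force: [-0.2, -0.2, -6.0]
width: 0.529
```

>>> jog_arm:
  motion:
    - {"dx":0,"dy":0,"dz":-1,"turn":0}
    - {"dx":0,"dy":0,"dz":-0.8,"turn":0}
    - {"dx":0,"dy":0,"dz":-0.5,"turn":0}
    - {"dx":0,"dy":0,"dz":0,"turn":0}
    - {"dx":0,"dy":0,"dz":0,"turn":0}

```text
time: 6.0
tool_pos: [0.4434, -0.0246, 0.066]
tcp_rot: [-2.183, -2.258, 0.001]
wrist_force: [-0.0, -0.4, -6.0]
width: 0.529
```

```bash
python3 - <<'E'
from h import *
s=bot.read_state(); print(s['time'],s['tool_pos'],s['wrist_force'],s['torque'],s['width'])
p,d,i=grab('top','t3'); X=cloud(d,i);Z=X[...,2]
x,y=X[...,0],X[...,1]
m=(abs(x-.443)<.08)&(y>-.02)&(y<.12)&(Z>.02)
import numpy as np
# section y-z profile away from gripper
m&=(abs(x-.443)>.058)
q=X[m]; r=cv2.minAreaRect((q[:,1:]*1000).astype(np.float32)); print(r,m.sum()); 
for y0 in np.arange(-.02,.12,.01):
    k=q[(q[:,1]>=y0)&(q[:,1]<y0+.01),2]
    if len(k): print(round(y0,3),len(k),np.round(np.percentile(k,[5,50,95])*1000))
E
```

```text
6.0 [ 0.44335186 -0.0246025   0.06596271] [-0.04255248 -0.38757247 -5.98702653] [-0.36797063  0.010017    0.0044896 ] 0.5288455243576748
((40.56079864501953, 694.5387573242188), (1306.1922607421875, 82.60443115234375), 87.94596862792969) 1361
-0.02 23 [163. 168. 173.]
-0.01 1 [168. 168. 168.]
0.02 42 [474. 481. 490.]
0.03 114 [154. 482. 492.]
0.04 80 [154. 157. 484.]
0.05 58 [ 46. 153. 160.]
0.1 1043 [1346. 1346. 1346.]
```

>>> jog_arm:
  motion:
    - {"dx":0,"dy":0,"dz":-0.3,"turn":0}
    - {"dx":0,"dy":0,"dz":-0.2,"turn":0}
    - {"dx":0,"dy":0,"dz":0,"turn":0}

```text
time: 6.3
tool_pos: [0.4435, -0.0253, 0.0612]
tcp_rot: [2.185, 2.258, -0.0]
wrist_force: [-0.8, -0.2, -7.3]
width: 0.527
```

>>> jog_arm:
  motion:
    - {"dx":0,"dy":0,"dz":-0.2,"turn":0}
    - {"dx":0,"dy":0,"dz":0,"turn":0}

```text
time: 6.47
tool_pos: [0.444, -0.0254, 0.0596]
tcp_rot: [2.185, 2.257, 0.001]
wrist_force: [-0.6, 0.8, -4.9]
width: 0.526
```

>>> jog_arm:
  motion:
    - {"dx":0,"dy":0,"dz":-0.2,"turn":0}
    - {"dx":0,"dy":0,"dz":0,"turn":0}

```text
time: 6.63
tool_pos: [0.4442, -0.0258, 0.0591]
tcp_rot: [2.185, 2.257, 0.0]
wrist_force: [-6.0, -1.8, 8.6]
width: 0.522
```

>>> jog_arm:
  motion:
    - {"dx":0,"dy":0,"dz":0.1,"turn":0}
    - {"dx":0,"dy":0,"dz":0,"turn":0}
    - {"dx":0,"dy":0.53,"dz":0.49,"turn":0}
    - {"dx":0,"dy":0.54,"dz":0.49,"turn":0}
    - {"dx":0,"dy":0.6,"dz":0.42,"turn":0}
    - {"dx":0,"dy":0.6,"dz":0.41,"turn":0}
    - {"dx":0,"dy":0,"dz":0,"turn":0}
  grip_force: 30

```text
time: 7.22
tool_pos: [0.4441, -0.0015, 0.0772]
tcp_rot: [2.183, 2.258, 0.002]
wrist_force: [-0.3, -0.3, -5.0]
width: 0.527
```

```bash
cat > prof.py <<'E'
from h import *
import sys
s=bot.read_state(); print(s['time'],s['tool_pos'],s['wrist_force'],s['torque'],s['width'])
p,d,i=grab('scene',sys.argv[1]); X=cloud(d,i)
m=(abs(X[...,0]-.443)<.09)&(X[...,1]>-.1)&(X[...,1]<.25)&(X[...,2]>.006)&(X[...,2]<.2)&(d>0)
g=p.astype(int); 
cv2.imwrite(f'pics/{sys.argv[1]}c.png',cv2.resize(p[60:260,190:410],None,fx=3,fy=3)[:,:,::-1])
E
python3 prof.py s4
```

```text
7.2167 [ 0.4440848  -0.00148548  0.07715854] [-0.26853908 -0.28149457 -5.04179713] [-0.39768858 -0.09846782 -0.01740231] 0.5270767494635905
```

View pics/s4c.png

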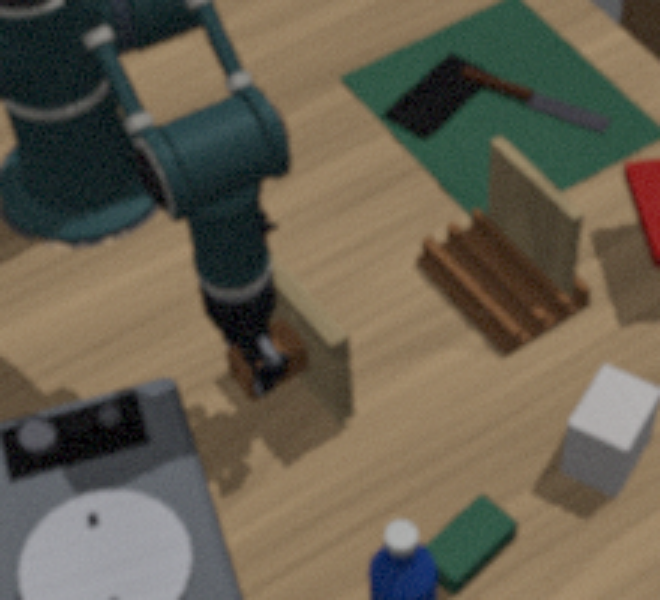

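At 30 N the grip carries the whole tilting moment (0.40 Nm) without slipping: the chuck is still on edge at crop (285,355). I'll lower it back to the bench edge and use the minimum grip.

>>> jog_arm:
  motion:
    - {"dx":0,"dy":0,"dz":-0.8,"turn":0}
    - {"dx":0,"dy":0,"dz":-0.8,"turn":0}
    - {"dx":0,"dy":0,"dz":0,"turn":0}
    - {"dx":0,"dy":0,"dz":0,"turn":0}

```text
time: 7.6
tool_pos: [0.4434, -0.0028, 0.0597]
tcp_rot: [-2.185, -2.256, 0.0]
wrist_force: [-0.6, 0.3, -5.5]
width: 0.525
```

>>> jog_arm:
  motion:
    - {"dx":0,"dy":0,"dz":0,"turn":0}
    - {"dx":0,"dy":0,"dz":0,"turn":0}
    - {"dx":0,"dy":0,"dz":0,"turn":0}
  grip_force: 20

```text
time: 7.85
tool_pos: [0.4429, -0.0029, 0.0599]
tcp_rot: [-2.184, -2.257, 0.002]
wrist_force: [0.1, -0.9, -5.3]
width: 0.524
```

```bash
python3 prof.py s5
```

```text
7.85 [ 0.44285007 -0.00287374  0.05985645] [ 0.09876492 -0.86593336 -5.31985924] [-0.3570751  -0.05836392 -0.04802929] 0.524229953134619
```

20 N still holds it, so I'll turn it by pushing the underside's lower edge gently against the fixed front rail of the rack.

>>> jog_arm:
  motion:
    - {"dx":0,"dy":0,"dz":1.2,"turn":0}
    - {"dx":0,"dy":0.5,"dz":1.3,"turn":0}
    - {"dx":0,"dy":1.5,"dz":0,"turn":0}
    - {"dx":0,"dy":2.5,"dz":0,"turn":0}
    - {"dx":0,"dy":2.5,"dz":0,"turn":0}
    - {"dx":0,"dy":2.5,"dz":0,"turn":0}
    - {"dx":0,"dy":2.5,"dz":0,"turn":0}
    - {"dx":0,"dy":2.5,"dz":0,"turn":0}
    - {"dx":0,"dy":2.0,"dz":0,"turn":0}
    - {"dx":0,"dy":1.5,"dz":0,"turn":0}
    - {"dx":0,"dy":1.0,"dz":0,"turn":0}
    - {"dx":0,"dy":0,"dz":0,"turn":0}

```text
time: 8.9
tool_pos: [0.4432, 0.1887, 0.0851]
tcp_rot: [-2.183, -2.259, 0.0]
wrist_force: [0.5, -0.1, -6.1]
width: 0.528
```

>>> jog_arm:
  motion:
    - {"dx":0,"dy":0.4,"dz":0,"turn":0}
    - {"dx":0,"dy":0.4,"dz":0,"turn":0}
    - {"dx":0,"dy":0,"dz":0,"turn":0}

```text
time: 9.15
tool_pos: [0.4435, 0.1951, 0.0852]
tcp_rot: [-2.186, -2.256, 0.0]
wrist_force: [-0.1, -0.3, -6.5]
width: 0.527
```

>>> jog_arm:
  motion:
    - {"dx":0,"dy":0.4,"dz":0,"turn":0}
    - {"dx":0,"dy":0.4,"dz":0,"turn":0}
    - {"dx":0,"dy":0,"dz":0,"turn":0}

```text
time: 9.4
tool_pos: [0.4436, 0.2034, 0.0854]
tcp_rot: [-2.185, -2.257, -0.0]
wrist_force: [-0.3, -0.4, -5.3]
width: 0.529
```

>>> jog_arm:
  motion:
    - {"dx":0,"dy":0.4,"dz":0,"turn":0}
    - {"dx":0,"dy":0.4,"dz":0,"turn":0}
    - {"dx":0,"dy":0,"dz":0,"turn":0}

```text
time: 9.65
tool_pos: [0.4434, 0.2088, 0.0855]
tcp_rot: [2.181, 2.257, -0.007]
wrist_force: [0.6, -10.9, -2.7]
width: 0.527
```

>>> jog_arm:
  motion:
    - {"dx":0,"dy":0.4,"dz":0,"turn":0}
    - {"dx":0,"dy":0,"dz":0,"turn":0}

```text
time: 9.82
tool_pos: [0.4436, 0.2127, 0.0857]
tcp_rot: [2.181, 2.257, -0.007]
wrist_force: [-0.2, -10.0, -0.9]
width: 0.528
```

```bash
python3 prof.py s6
```

```text
9.8167 [0.44355232 0.21268523 0.0857264 ] [ -0.19159488 -10.02209587  -0.88256712] [-2.23368041 -0.03957845  0.04859738] 0.5281449841046651
```

>>> jog_arm:
  motion:
    - {"dx":0,"dy":0.4,"dz":0.2,"turn":0}
    - {"dx":0,"dy":0.4,"dz":0.25,"turn":0}
    - {"dx":0,"dy":0,"dz":0,"turn":0}

```text
time: 10.12
tool_pos: [0.4437, 0.221, 0.0908]
tcp_rot: [2.181, 2.257, -0.006]
wrist_force: [-0.7, -9.9, 1.4]
width: 0.524
```

>>> jog_arm:
  motion:
    - {"dx":0,"dy":0.4,"dz":0.25,"turn":0}
    - {"dx":0,"dy":0.4,"dz":0.3,"turn":0}
    - {"dx":0,"dy":0,"dz":0,"turn":0}

```text
time: 10.37
tool_pos: [0.4436, 0.2297, 0.0961]
tcp_rot: [2.182, 2.257, -0.004]
wrist_force: [0.2, -7.1, -0.3]
width: 0.531
```

```bash
python3 prof.py s7
```

```text
10.3667 [0.44364557 0.22974444 0.09606597] [ 0.2190042  -7.10399943 -0.33525308] [-1.62331745  0.13158688  0.03355168] 0.531137772595105
```

View pics/s7c.png

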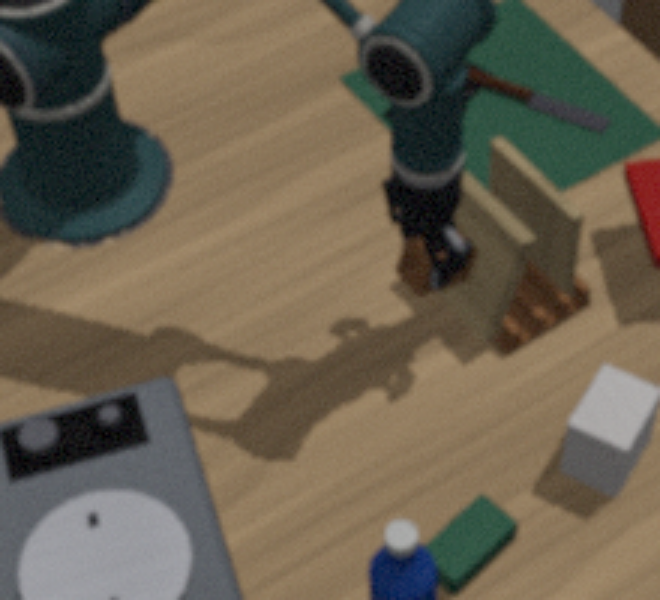

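The bat is leaning back the right way, seen at about crop (480,270), roughly 20 degrees. I'll keep going.

>>> jog_arm:
  motion:
    - {"dx":0,"dy":0.4,"dz":0.1,"turn":0}
    - {"dx":0,"dy":0.4,"dz":0.1,"turn":0}
    - {"dx":0,"dy":0.4,"dz":0.1,"turn":0}
    - {"dx":0,"dy":0.3,"dz":0,"turn":0}
    - {"dx":0,"dy":0.3,"dz":0,"turn":0}
    - {"dx":0,"dy":0,"dz":0,"turn":0}

```text
time: 10.92
tool_pos: [0.4443, 0.247, 0.1]
tcp_rot: [2.18, 2.256, -0.004]
wrist_force: [-1.0, -10.5, 5.4]
width: 0.523
```

```bash
cat > ang.py <<'E'
from h import *
import sys
s=bot.read_state(); print(s['time'],s['tool_pos'],s['wrist_force'],s['torque'],s['width'])
g=s['tool_pos']
for n in('top','scene'):
    p,d,i=grab(n,sys.argv[1]+n); X=cloud(d,i)
    r=X-g
    # visible bat strips beside the gripper (|x|>50mm)
    m=(abs(r[...,0])>.048)&(abs(r[...,0])<.073)&(r[...,1]>-.12)&(r[...,1]<.16)&(r[...,2]<.12)&(X[...,2]>.012)&(d>0)
    for k in range(-10,16):
        a=m&(r[...,1]>=k*.01)&(r[...,1]<k*.01+.01)
        if a.sum()>6: print(n,k*10,a.sum(),np.round(np.percentile(X[a][:,2],[10,50,90])*1000))
E
python3 ang.py a8
```

```text
10.9167 [0.4443295  0.24703999 0.09995308] [ -1.0045827  -10.48816104   5.37681984] [-2.28413979  0.11650101 -0.02889937] 0.5228105950311293
top -20 22 [177. 199. 206.]
top -10 50 [190. 203. 206.]
top 0 32 [ 25. 203. 206.]
top 10 19 [ 33. 199. 205.]
top 20 9 [47. 56. 62.]
top 30 28 [64. 75. 80.]
top 40 51 [81. 90. 96.]
top 50 50 [100. 108. 114.]
top 60 50 [118. 125. 130.]
top 70 51 [135. 142. 150.]
top 80 39 [149. 152. 156.]
top 90 34 [143. 146. 149.]
top 120 122 [ 37.  89. 150.]
top 130 72 [154. 163. 167.]
top 140 16 [160. 162. 164.]
scene -20 25 [160. 185. 201.]
scene -10 51 [159. 193. 204.]
scene 0 38 [ 32. 195. 206.]
scene 10 42 [ 27.  39. 202.]
scene 20 33 [41. 52. 62.]
scene 30 32 [58. 69. 77.]
scene 40 39 [75. 86. 95.]
scene 50 34 [ 95. 105. 113.]
scene 60 35 [105. 120. 131.]
scene 70 52 [ 16. 135. 145.]
scene 80 40 [ 21. 131. 154.]
scene 90 17 [ 95. 146. 148.]
scene 100 9 [ 13.  18. 143.]
scene 110 24 [15. 24. 33.]
scene 120 143 [ 40. 118. 154.]
scene 130 83 [ 48. 133. 163.]
scene 140 11 [157. 160. 163.]
```

Depth shows the bat's face at 60° to the bench, so 30° is turned so far. I'll push a little more, stopping short of the plain bat behind, and then pivot on the bench.

>>> jog_arm:
  motion:
    - {"dx":0,"dy":0.3,"dz":0.25,"turn":0}
    - {"dx":0,"dy":0.3,"dz":0.25,"turn":0}
    - {"dx":0,"dy":0.3,"dz":0.2,"turn":0}
    - {"dx":0,"dy":0,"dz":0,"turn":0}

```text
time: 11.35
tool_pos: [0.4434, 0.2561, 0.1054]
tcp_rot: [2.182, 2.257, -0.006]
wrist_force: [-0.5, -7.4, -1.8]
width: 0.529
```

>>> jog_arm:
  motion:
    - {"dx":0,"dy":-1,"dz":0.5,"turn":0}
    - {"dx":0,"dy":-2,"dz":0.8,"turn":0}
    - {"dx":0,"dy":-3,"dz":0,"turn":0}
    - {"dx":0,"dy":-3.5,"dz":0,"turn":0}
    - {"dx":0,"dy":-3.5,"dz":0,"turn":0}
    - {"dx":0,"dy":-2.5,"dz":0,"turn":0}
    - {"dx":0,"dy":-1.5,"dz":-0.5,"turn":0}
    - {"dx":0,"dy":-0.5,"dz":-0.5,"turn":0}
    - {"dx":0,"dy":0,"dz":0,"turn":0}

```text
time: 12.1
tool_pos: [0.4427, 0.082, 0.1077]
tcp_rot: [-2.187, -2.254, 0.001]
wrist_force: [-1.1, -0.1, -7.1]
width: 0.527
```

```bash
python3 ang.py a9
```

```text
12.1 [0.44268167 0.08195231 0.10765425] [-1.13683554 -0.05356233 -7.11509539] [-0.18943026  0.04827729 -0.00187825] 0.5269200664381177
top -10 31 [200. 211. 215.]
top 0 40 [ 37. 211. 216.]
top 10 45 [ 52.  61. 212.]
top 20 31 [64. 70. 76.]
top 30 32 [77. 85. 89.]
top 40 37 [ 92.  98. 105.]
top 50 38 [108. 113. 119.]
top 60 42 [122. 129. 138.]
top 70 44 [140. 147. 154.]
top 80 77 [151. 154. 157.]
top 90 66 [144. 148. 152.]
scene -10 48 [162. 195. 211.]
scene 0 62 [ 35. 184. 213.]
scene 10 45 [ 46.  57. 209.]
scene 20 32 [57. 67. 77.]
scene 30 27 [75. 81. 86.]
scene 40 33 [ 87.  95. 106.]
scene 50 32 [102. 111. 118.]
scene 60 33 [119. 127. 134.]
scene 70 33 [133. 141. 150.]
scene 80 35 [146. 153. 158.]
scene 90 23 [145. 149. 151.]
```

>>> jog_arm:
  motion:
    - {"dx":0,"dy":0,"dz":-0.8,"turn":0}
    - {"dx":0,"dy":0,"dz":-0.7,"turn":0}
    - {"dx":0,"dy":0,"dz":-0.3,"turn":0}
    - {"dx":0,"dy":0,"dz":0,"turn":0}

```text
time: 12.53
tool_pos: [0.4421, 0.0837, 0.0888]
tcp_rot: [-2.182, -2.257, 0.004]
wrist_force: [-0.1, -0.3, -5.3]
width: 0.528
```

>>> jog_arm:
  motion:
    - {"dx":0,"dy":0,"dz":-0.3,"turn":0}
    - {"dx":0,"dy":0,"dz":0,"turn":0}

```text
time: 12.7
tool_pos: [0.4436, 0.0837, 0.0878]
tcp_rot: [-2.184, -2.258, 0.0]
wrist_force: [-1.6, 0.7, -3.7]
width: 0.527
```

>>> jog_arm:
  motion:
    - {"dx":0,"dy":0.3,"dz":-0.2,"turn":0}
    - {"dx":0,"dy":0,"dz":0,"turn":0}

```text
time: 12.87
tool_pos: [0.4442, 0.0855, 0.0877]
tcp_rot: [2.182, 2.257, -0.003]
wrist_force: [-6.3, -4.9, 12.4]
width: 0.521
```

>>> jog_arm:
  motion:
    - {"dx":0,"dy":0.4,"dz":0.05,"turn":0}
    - {"dx":0,"dy":0.4,"dz":0.05,"turn":0}
    - {"dx":0,"dy":0,"dz":0,"turn":0}

```text
time: 13.12
tool_pos: [0.445, 0.0948, 0.0877]
tcp_rot: [2.183, 2.256, 0.004]
wrist_force: [-0.1, -2.5, 4.2]
width: 0.524
```

>>> jog_arm:
  motion:
    - {"dx":0,"dy":0.4,"dz":0.05,"turn":0}
    - {"dx":0,"dy":0.4,"dz":0.05,"turn":0}
    - {"dx":0,"dy":0,"dz":0,"turn":0}

```text
time: 13.37
tool_pos: [0.4442, 0.1031, 0.0877]
tcp_rot: [2.185, 2.257, 0.002]
wrist_force: [1.0, -1.6, 1.3]
width: 0.525
```

```bash
python3 ang.py a10 | grep -v scene
```

```text
13.3667 [0.44416143 0.10309029 0.08772107] [ 0.99627345 -1.63515122  1.3277025 ] [-0.46933506 -0.01708676  0.00813397] 0.5249223424776474
top -10 28 [183. 191. 195.]
top 0 38 [ 21. 192. 194.]
top 10 35 [ 33.  46. 194.]
top 20 30 [43. 51. 56.]
top 30 36 [57. 63. 68.]
top 40 36 [72. 79. 83.]
top 50 36 [88. 92. 99.]
top 60 41 [102. 110. 118.]
top 70 39 [119. 125. 132.]
top 80 58 [130. 133. 138.]
top 90 66 [124. 128. 133.]
```

On the bench it slides (friction about 0.25), so the angle stays at 33°. I'll carry on over a fixed edge with free space behind it, the top edge of the rack's fixed plain bat at 163 mm.

>>> jog_arm:
  motion:
    - {"dx":0,"dy":0,"dz":1.8,"turn":0}
    - {"dx":0,"dy":0,"dz":3.2,"turn":0}
    - {"dx":0,"dy":0.7,"dz":3.2,"turn":0}
    - {"dx":0,"dy":2,"dz":3,"turn":0}
    - {"dx":0,"dy":2.5,"dz":2,"turn":0}
    - {"dx":0,"dy":3,"dz":1,"turn":0}
    - {"dx":0,"dy":3,"dz":0.2,"turn":0}
    - {"dx":0,"dy":3,"dz":0,"turn":0}
    - {"dx":0,"dy":3,"dz":0,"turn":0}
    - {"dx":0,"dy":2.2,"dz":0,"turn":0}
    - {"dx":0,"dy":1.2,"dz":0,"turn":0}
    - {"dx":0,"dy":0.6,"dz":0,"turn":0}

```text
time: 14.47
tool_pos: [0.442, 0.3155, 0.2292]
tcp_rot: [-2.182, -2.258, 0.006]
wrist_force: [0.5, -0.2, -7.5]
width: 0.527
```

>>> jog_arm:
  motion:
    - {"dx":0,"dy":0.4,"dz":0,"turn":0}
    - {"dx":0,"dy":0.4,"dz":0,"turn":0}
    - {"dx":0,"dy":0,"dz":0,"turn":0}

```text
time: 14.72
tool_pos: [0.4434, 0.3219, 0.2308]
tcp_rot: [-2.185, -2.256, 0.001]
wrist_force: [-1.0, 0.5, -6.8]
width: 0.529
```

>>> jog_arm:
  motion:
    - {"dx":0,"dy":0.4,"dz":0,"turn":0}
    - {"dx":0,"dy":0.4,"dz":0,"turn":0}
    - {"dx":0,"dy":0,"dz":0,"turn":0}

```text
time: 14.97
tool_pos: [0.4438, 0.3305, 0.2316]
tcp_rot: [-2.186, -2.256, -0.001]
wrist_force: [0.1, 0.6, -6.6]
width: 0.527
```

>>> jog_arm:
  motion:
    - {"dx":0,"dy":0.4,"dz":0,"turn":0}
    - {"dx":0,"dy":0.4,"dz":0,"turn":0}
    - {"dx":0,"dy":0,"dz":0,"turn":0}

```text
time: 15.22
tool_pos: [0.4436, 0.339, 0.2315]
tcp_rot: [-2.185, -2.257, -0.001]
wrist_force: [-0.1, -0.2, -5.7]
width: 0.527
```

>>> jog_arm:
  motion:
    - {"dx":0,"dy":0.4,"dz":0.1,"turn":0}
    - {"dx":0,"dy":0.4,"dz":0.1,"turn":0}
    - {"dx":0,"dy":0,"dz":0,"turn":0}

```text
time: 15.47
tool_pos: [0.4435, 0.3461, 0.2335]
tcp_rot: [2.183, 2.257, -0.002]
wrist_force: [0.3, -2.2, -4.4]
width: 0.529
```

>>> jog_arm:
  motion:
    - {"dx":0,"dy":0.5,"dz":0.2,"turn":0}
    - {"dx":0,"dy":0.5,"dz":0.2,"turn":0}
    - {"dx":0,"dy":0.5,"dz":0.15,"turn":0}
    - {"dx":0,"dy":0.5,"dz":0.15,"turn":0}
    - {"dx":0,"dy":0,"dz":0,"turn":0}

```text
time: 15.88
tool_pos: [0.4434, 0.3657, 0.2405]
tcp_rot: [2.184, 2.257, -0.003]
wrist_force: [-0.3, -4.7, -3.1]
width: 0.528
```

>>> jog_arm:
  motion:
    - {"dx":0,"dy":0.5,"dz":0.1,"turn":0}
    - {"dx":0,"dy":0.5,"dz":0.1,"turn":0}
    - {"dx":0,"dy":0.5,"dz":0,"turn":0}
    - {"dx":0,"dy":0.5,"dz":0,"turn":0}
    - {"dx":0,"dy":0,"dz":0,"turn":0}

```text
time: 16.3
tool_pos: [0.4434, 0.386, 0.2424]
tcp_rot: [2.184, 2.257, -0.002]
wrist_force: [-0.5, -4.1, -3.7]
width: 0.527
```

```bash
sed -i "s/r\[...,2\]<.12)/r[...,2]<.06)/" ang.py; python3 ang.py a11 | grep -v scene
```

```text
16.3 [0.44340387 0.38604221 0.24238634] [-0.47587785 -4.1445767  -3.70828848] [-1.1942425   0.13040504  0.01942628] 0.527354907832018
top -100 71 [24. 38. 41.]
top -90 28 [13. 15. 40.]
top -80 30 [12. 13. 16.]
top -70 72 [13. 30. 40.]
top -60 54 [34. 38. 41.]
top -50 23 [12. 13. 16.]
top -40 97 [ 13. 173. 179.]
top -30 169 [ 20. 177. 184.]
top -20 179 [ 36. 185. 193.]
top -10 123 [189. 196. 201.]
top 0 101 [199. 204. 209.]
top 10 42 [206. 209. 214.]
top 20 17 [213. 218. 222.]
top 30 14 [223. 226. 230.]
top 40 45 [230. 235. 241.]
top 50 79 [238. 242. 247.]
top 60 73 [244. 249. 255.]
top 70 42 [252. 257. 260.]
top 80 18 [260. 261. 267.]
top 150 9 [94. 97. 98.]
```

The face is now at 39° to the bench (51° turned). I'll continue.

>>> jog_arm:
  motion:
    - {"dx":0,"dy":0.5,"dz":0,"turn":0}
    - {"dx":0,"dy":0.5,"dz":0,"turn":0}
    - {"dx":0,"dy":0.5,"dz":0,"turn":0}
    - {"dx":0,"dy":0.5,"dz":-0.05,"turn":0}
    - {"dx":0,"dy":0.5,"dz":-0.05,"turn":0}
    - {"dx":0,"dy":0.5,"dz":-0.1,"turn":0}
    - {"dx":0,"dy":0,"dz":0,"turn":0}

```text
time: 16.98
tool_pos: [0.4437, 0.4161, 0.2407]
tcp_rot: [2.184, 2.257, -0.0]
wrist_force: [-0.7, -4.5, -2.2]
width: 0.53
```

```bash
python3 ang.py a12 | grep -v scene|grep -v -- "-[56789]0 "
```

```text
16.9833 [0.44373796 0.41612543 0.24074456] [-0.6677129 -4.5281619 -2.1915308] [-1.37606195  0.07071249 -0.05164797] 0.5298395986294944
top -100 72 [13. 27. 40.]
top -40 121 [ 83. 190. 194.]
top -30 104 [193. 196. 200.]
top -20 111 [197. 201. 206.]
top -10 100 [202. 206. 210.]
top 0 97 [206. 210. 213.]
top 10 44 [211. 213. 217.]
top 20 17 [215. 218. 223.]
top 30 13 [219. 223. 226.]
top 40 17 [225. 227. 234.]
top 50 62 [230. 234. 237.]
top 60 70 [234. 238. 242.]
top 70 69 [238. 243. 246.]
top 80 20 [ 97. 239. 244.]
top 130 12 [95. 97. 99.]
top 140 29 [ 96.  98. 101.]
top 150 20 [ 94.  97. 100.]
```

>>> jog_arm:
  motion:
    - {"dx":0,"dy":0.5,"dz":-0.1,"turn":0}
    - {"dx":0,"dy":0.5,"dz":-0.1,"turn":0}
    - {"dx":0,"dy":0.5,"dz":-0.15,"turn":0}
    - {"dx":0,"dy":0.5,"dz":-0.2,"turn":0}
    - {"dx":0,"dy":0,"dz":0,"turn":0}

```text
time: 17.5
tool_pos: [0.444, 0.4376, 0.2357]
tcp_rot: [-2.184, -2.257, -0.004]
wrist_force: [0.1, -1.5, -0.0]
width: 0.522
```

```bash
python3 ang.py a13 | grep -v scene|grep -v -- "-[56789]0 "
```

```text
17.5 [0.44401067 0.43757134 0.23568392] [ 0.13477279 -1.4818358  -0.03809801] [-0.90341891  0.04448857  0.0174739 ] 0.5221367466203313
top -100 27 [12. 13. 15.]
top -40 86 [191. 194. 198.]
top -30 92 [195. 198. 200.]
top -20 95 [197. 201. 205.]
top -10 103 [200. 204. 209.]
top 0 92 [204. 207. 210.]
top 10 48 [207. 210. 212.]
top 20 21 [210. 213. 215.]
top 30 15 [214. 216. 219.]
top 40 15 [217. 220. 223.]
top 50 38 [221. 224. 227.]
top 60 65 [224. 226. 230.]
top 70 45 [226. 229. 232.]
top 120 15 [ 94.  99. 102.]
top 130 31 [ 94.  97. 100.]
top 140 33 [ 90.  96. 101.]
top 150 27 [95. 97. 99.]
```

>>> jog_arm:
  motion:
    - {"dx":0,"dy":0,"dz":1.5,"turn":0}
    - {"dx":0,"dy":-1,"dz":1.5,"turn":0}
    - {"dx":0,"dy":-2.5,"dz":0.5,"turn":0}
    - {"dx":0,"dy":-3.5,"dz":0,"turn":0}
    - {"dx":0,"dy":-3.5,"dz":0,"turn":0}
    - {"dx":0,"dy":-3.5,"dz":0,"turn":0}
    - {"dx":0,"dy":-3.5,"dz":0,"turn":0}
    - {"dx":0,"dy":-3.5,"dz":0,"turn":0}
    - {"dx":0,"dy":-3.5,"dz":-1,"turn":0}
    - {"dx":0,"dy":-3,"dz":-2,"turn":0}
    - {"dx":0,"dy":-2.2,"dz":-3,"turn":0}
    - {"dx":0,"dy":-1,"dz":-3,"turn":0}

```text
time: 18.6
tool_pos: [0.4444, 0.1267, 0.1808]
tcp_rot: [2.186, 2.252, 0.007]
wrist_force: [-0.5, 1.2, -6.7]
width: 0.527
```

>>> jog_arm:
  motion:
    - {"dx":0,"dy":0,"dz":-3,"turn":0}
    - {"dx":0,"dy":0,"dz":-2.5,"turn":0}
    - {"dx":0,"dy":0,"dz":-2,"turn":0}
    - {"dx":0,"dy":0,"dz":-1,"turn":0}
    - {"dx":0,"dy":0,"dz":-0.2,"turn":0}
    - {"dx":0,"dy":0,"dz":0,"turn":0}

```text
time: 19.1
tool_pos: [0.4435, 0.1293, 0.093]
tcp_rot: [-2.185, -2.257, -0.0]
wrist_force: [0.2, 0.9, -6.2]
width: 0.525
```

>>> jog_arm:
  motion:
    - {"dx":0,"dy":0,"dz":-0.3,"turn":0}
    - {"dx":0,"dy":0,"dz":-0.3,"turn":0}
    - {"dx":0,"dy":0,"dz":0,"turn":0}

```text
time: 19.35
tool_pos: [0.4443, 0.1296, 0.0877]
tcp_rot: [2.184, 2.257, 0.003]
wrist_force: [-0.5, 0.4, -6.3]
width: 0.529
```

>>> jog_arm:
  motion:
    - {"dx":0,"dy":0,"dz":-0.3,"turn":0}
    - {"dx":0,"dy":0,"dz":-0.3,"turn":0}
    - {"dx":0,"dy":0,"dz":0,"turn":0}

```text
time: 19.6
tool_pos: [0.4431, 0.1292, 0.0805]
tcp_rot: [-2.185, -2.257, 0.001]
wrist_force: [-0.4, 0.4, -7.4]
width: 0.528
```

>>> jog_arm:
  motion:
    - {"dx":0,"dy":0.2,"dz":-0.3,"turn":0}
    - {"dx":0,"dy":0.4,"dz":-0.2,"turn":0}
    - {"dx":0,"dy":0,"dz":0,"turn":0}

```text
time: 19.85
tool_pos: [0.4432, 0.1358, 0.0754]
tcp_rot: [-2.184, -2.257, 0.001]
wrist_force: [-0.4, -0.2, -6.1]
width: 0.527
```

>>> jog_arm:
  motion:
    - {"dx":0,"dy":0.4,"dz":-0.2,"turn":0}
    - {"dx":0,"dy":0.4,"dz":-0.25,"turn":0}
    - {"dx":0,"dy":0,"dz":0,"turn":0}

```text
time: 20.1
tool_pos: [0.4438, 0.1434, 0.0717]
tcp_rot: [2.183, 2.258, -0.001]
wrist_force: [-1.2, -2.6, -1.4]
width: 0.529
```

>>> jog_arm:
  motion:
    - {"dx":0,"dy":0.3,"dz":-0.2,"turn":0}
    - {"dx":0,"dy":0.3,"dz":-0.2,"turn":0}
    - {"dx":0,"dy":0,"dz":0,"turn":0}

```text
time: 20.35
tool_pos: [0.4439, 0.1496, 0.0677]
tcp_rot: [2.184, 2.257, 0.001]
wrist_force: [-0.9, -1.7, 1.1]
width: 0.53
```

>>> jog_arm:
  motion:
    - {"dx":0,"dy":0.3,"dz":-0.2,"turn":0}
    - {"dx":0,"dy":0.2,"dz":-0.2,"turn":0}
    - {"dx":0,"dy":0,"dz":0,"turn":0}

```text
time: 20.6
tool_pos: [0.4439, 0.1552, 0.0635]
tcp_rot: [-2.185, -2.257, -0.003]
wrist_force: [-0.8, 0.2, 1.6]
width: 0.529
```

```bash
python3 ang.py a14 | grep -v scene
```

```text
20.6 [0.44394396 0.15520209 0.06348799] [-0.7607696   0.21734991  1.55785612] [-0.44609891  0.13039885 -0.10380982] 0.5286449600409211
top -80 18 [19. 23. 25.]
top -70 28 [21. 24. 29.]
top -60 36 [22. 24. 27.]
top -50 35 [24. 28. 31.]
top -40 25 [25. 28. 33.]
top -30 36 [28. 31. 35.]
top -20 36 [29. 32. 36.]
top -10 14 [29. 33. 37.]
top 0 8 [33. 35. 37.]
top 10 9 [32. 37. 40.]
top 20 34 [37. 41. 44.]
top 30 33 [38. 41. 44.]
top 40 40 [40. 43. 47.]
top 50 35 [42. 46. 48.]
top 60 28 [43. 47. 50.]
top 70 12 [43. 46. 52.]
top 120 47 [13. 17. 38.]
top 130 75 [25. 38. 41.]
top 140 29 [13. 16. 40.]
top 150 35 [12. 13. 16.]
```

>>> jog_arm:
  motion:
    - {"dx":0,"dy":0.35,"dz":-0.25,"turn":0}
    - {"dx":0,"dy":0.35,"dz":-0.25,"turn":0}
    - {"dx":0,"dy":0,"dz":0,"turn":0}

```text
time: 20.95
tool_pos: [0.4437, 0.1615, 0.058]
tcp_rot: [2.184, 2.257, 0.0]
wrist_force: [-0.9, -1.3, 1.1]
width: 0.523
```

>>> jog_arm:
  motion:
    - {"dx":0,"dy":0.3,"dz":-0.25,"turn":0}
    - {"dx":0,"dy":0.2,"dz":-0.25,"turn":0}
    - {"dx":0,"dy":0,"dz":0,"turn":0}

```text
time: 21.2
tool_pos: [0.4436, 0.1666, 0.0529]
tcp_rot: [-2.185, -2.257, -0.0]
wrist_force: [0.1, -0.9, -1.1]
width: 0.526
```

```bash
python3 ang.py a15 | grep -v scene
```

```text
21.2 [0.44355888 0.16664978 0.05291992] [ 0.13211399 -0.86106148 -1.09490941] [-0.72238835 -0.03857009 -0.04329112] 0.5259264363155329
top -90 27 [19. 23. 25.]
top -80 63 [19. 22. 25.]
top -70 28 [19. 23. 26.]
top -60 35 [20. 23. 26.]
top -50 36 [20. 24. 27.]
top -40 33 [20. 24. 27.]
top -30 32 [20. 24. 28.]
top -20 34 [22. 25. 28.]
top -10 15 [24. 26. 29.]
top 0 8 [22. 24. 27.]
top 10 8 [25. 27. 30.]
top 20 25 [25. 27. 30.]
top 30 35 [23. 27. 32.]
top 40 33 [24. 28. 31.]
top 50 27 [23. 28. 33.]
top 60 21 [26. 28. 31.]
top 110 31 [12. 19. 40.]
top 120 71 [29. 38. 42.]
top 130 23 [13. 14. 39.]
top 140 38 [13. 14. 17.]
top 150 71 [13. 28. 40.]
```

>>> jog_arm:
  motion:
    - {"dx":0,"dy":0.15,"dz":-0.2,"turn":0}
    - {"dx":0,"dy":0,"dz":-0.15,"turn":0}
    - {"dx":0,"dy":0,"dz":0,"turn":0}

```text
time: 21.55
tool_pos: [0.4436, 0.1688, 0.0505]
tcp_rot: [-2.185, -2.255, -0.002]
wrist_force: [-2.8, 2.5, 5.7]
width: 0.529
```

>>> jog_arm:
  motion:
    - {"dx":0,"dy":0,"dz":-0.15,"turn":0}
    - {"dx":0,"dy":0,"dz":0,"turn":0}

```text
time: 21.72
tool_pos: [0.4439, 0.1695, 0.0494]
tcp_rot: [-2.186, -2.254, -0.004]
wrist_force: [-2.0, 4.3, 7.2]
width: 0.525
```

```bash
python3 ang.py a16 | grep -v scene|head -18; python3 prof.py s16
```

```text
21.7167 [0.44387941 0.16954175 0.04938002] [-2.03464927  4.28495514  7.1599884 ] [ 0.06526586  0.67467762 -0.27406436] 0.5246440629837211
top -90 45 [19. 22. 25.]
top -80 59 [19. 22. 26.]
top -70 31 [19. 22. 25.]
top -60 32 [19. 22. 25.]
top -50 36 [18. 22. 24.]
top -40 32 [19. 23. 25.]
top -30 29 [19. 22. 25.]
top -20 35 [19. 23. 26.]
top -10 15 [19. 22. 24.]
top 0 9 [19. 22. 24.]
top 10 12 [18. 22. 24.]
top 20 23 [20. 23. 26.]
top 30 36 [19. 22. 25.]
top 40 34 [21. 23. 26.]
top 50 29 [19. 23. 26.]
top 60 18 [20. 24. 26.]
top 110 50 [13. 35. 41.]
21.8167 [0.44386566 0.16954202 0.04938787] [-2.12779949  6.09542348  7.28001077] [ 0.01994617  0.68020772 -0.24836489] 0.5274874271248646
```

View pics/s16c.png

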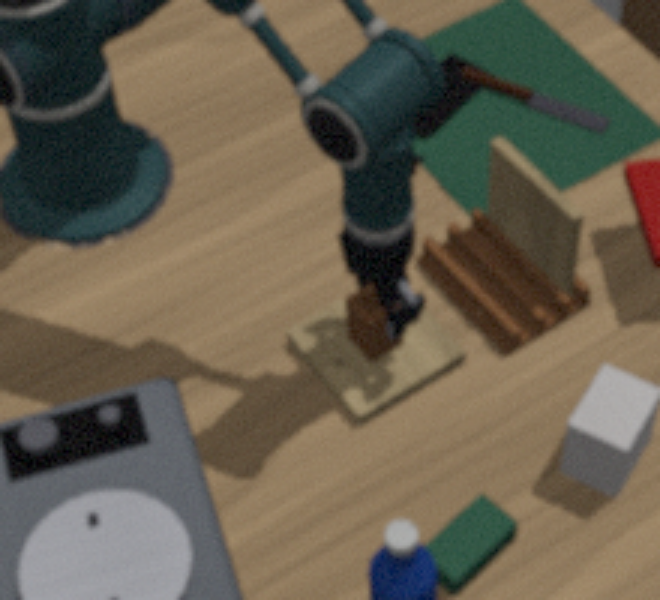

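The chuck stands flat and upright on the bench, cup at about crop (372,322). I'll relieve the press, let go, rise and measure it.

>>> jog_arm:
  motion:
    - {"dx":0,"dy":0,"dz":0.2,"turn":0}
    - {"dx":0,"dy":0,"dz":0,"turn":0}

```text
time: 22.03
tool_pos: [0.4429, 0.1679, 0.0498]
tcp_rot: [-2.185, -2.257, 0.001]
wrist_force: [-0.4, 0.6, -5.8]
width: 0.525
```

>>> jog_arm:
  motion:
    - {"dx":0,"dy":0,"dz":0,"turn":0}
    - {"dx":0,"dy":0,"dz":0,"turn":0}
    - {"dx":0,"dy":0,"dz":0,"turn":0}
    - {"dx":0,"dy":0,"dz":0,"turn":0}
    - {"dx":0,"dy":0,"dz":0,"turn":0}
    - {"dx":0,"dy":0,"dz":0,"turn":0}
  fingers: 8.54

```text
time: 22.53
tool_pos: [0.4437, 0.1678, 0.0505]
tcp_rot: [2.185, 2.257, 0.001]
wrist_force: [-0.1, 0.4, 0.1]
width: 0.998
```

>>> jog_arm:
  motion:
    - {"dx":0,"dy":0,"dz":1,"turn":0}
    - {"dx":0,"dy":0,"dz":2,"turn":0}
    - {"dx":0,"dy":0,"dz":3,"turn":0}
    - {"dx":0,"dy":0,"dz":4,"turn":0}
    - {"dx":0,"dy":-2,"dz":4,"turn":0}
    - {"dx":0,"dy":-3,"dz":4,"turn":0}
    - {"dx":0,"dy":-3,"dz":2,"turn":0}
    - {"dx":0,"dy":-1,"dz":0,"turn":0}
    - {"dx":0,"dy":0,"dz":0,"turn":0}
    - {"dx":0,"dy":0,"dz":0,"turn":0}

```text
time: 23.37
tool_pos: [0.443, 0.084, 0.2406]
tcp_rot: [-2.187, -2.255, -0.0]
wrist_force: [0.1, -0.3, -0.7]
width: 1.002
```

```bash
python3 - <<'E'
from h import *
s=bot.read_state(); print(s['time'],s['tool_pos'],s['tcp_rot'])
for n in('wrist','top'):
    p,d,i=grab(n,n+'17'); X=cloud(d,i); Z=X[...,2]
    reg=(abs(X[...,0]-.444)<.1)&(X[...,1]>.05)&(X[...,1]<.262)&(d>0)
    for nm,lo,hi in(('bat',.015,.03),('cup',.088,.105)):
        m=reg&(Z>lo)&(Z<hi); 
        n2,lab,st,_=cv2.connectedComponentsWithStats(m.astype(np.uint8)); k=1+np.argmax(st[1:,4]); m=lab==k
        r=cv2.minAreaRect((X[m][:,:2]*1000).astype(np.float32)); print(n,nm,m.sum(),np.round(r[0],1),np.round(r[1],1),round(r[2],2),np.median(Z[m]))
E
```

```text
23.3667 [0.44303655 0.08396135 0.24063653] [-2.18665411e+00 -2.25457428e+00 -2.53245738e-04]
wrist bat 19674 [442.8 156.3] [150.4 150.6] 1.74 0.02233166187056232
wrist cup 2076 [442.9 156.6] [46.2 45.2] 1.66 0.09725555785902396
top bat 1530 [440.6 164.5] [147.7 134.8] 1.38 0.022202788112641605
top cup 65 [449.1 155.9] [28.1 44.3] 1.65 0.09699057317156004
```

View pics/wrist17.png

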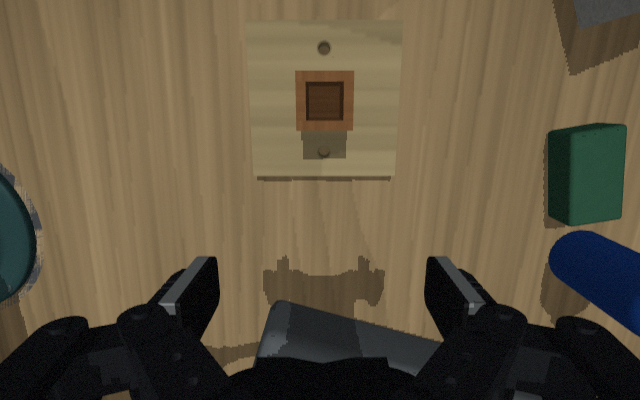

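The chuck stands upright alone: cup at (324,100), holes at (323,47) and (323,152) in the wrist picture, flat at 22 mm. Before grasping I'll measure the pins with the same wrist camera from the same relative viewpoint.

>>> jog_arm:
  motion:
    - {"dx":1.62,"dy":-2.88,"dz":0.5,"turn":0.106}
    - {"dx":1.62,"dy":-2.88,"dz":0.5,"turn":0.106}
    - {"dx":1.62,"dy":-2.88,"dz":0.5,"turn":0.106}
    - {"dx":1.62,"dy":-2.88,"dz":0.5,"turn":0.106}
    - {"dx":1.62,"dy":-2.88,"dz":0.5,"turn":0.106}
    - {"dx":1.62,"dy":-2.88,"dz":0.5,"turn":0.106}
    - {"dx":1.62,"dy":-2.88,"dz":0.5,"turn":0.106}
    - {"dx":1.62,"dy":-2.88,"dz":0.5,"turn":0.106}
    - {"dx":1.62,"dy":-2.88,"dz":0.5,"turn":0.106}
    - {"dx":1.62,"dy":-2.88,"dz":0.5,"turn":0.106}
    - {"dx":1.62,"dy":-2.88,"dz":0.5,"turn":0.106}
    - {"dx":1.62,"dy":-2.88,"dz":0.5,"turn":0.106}

```text
time: 24.47
tool_pos: [0.6386, -0.2611, 0.2983]
tcp_rot: [-0.406, -3.111, -0.003]
wrist_force: [0.4, 0.9, -0.0]
width: 1.006
```

>>> jog_arm:
  motion:
    - {"dx":0,"dy":0,"dz":0,"turn":0}
    - {"dx":0,"dy":0,"dz":0,"turn":0}
    - {"dx":0,"dy":0,"dz":0,"turn":0}

```text
time: 24.72
tool_pos: [0.6376, -0.26, 0.2985]
tcp_rot: [-0.417, -3.11, -0.003]
wrist_force: [0.5, -0.6, 0.1]
width: 0.998
```

```bash
python3 - <<'E'
from h import *
s=bot.read_state(); print(s['time'],s['tool_pos'],s['tcp_rot'],s['q'])
p,d,i=grab('wrist','wrist18')
for n,P in(('pin+',(.617,-.256,.115)),('pin-',(.521,-.230,.115)),('pow',(.414,-.157,.1)),('dir',(.394,-.230,.1))): print(n,proj(P,i))
E
```

```text
24.7167 [ 0.63764562 -0.25996065  0.29846312] [-4.16773762e-01 -3.10991038e+00 -2.94905267e-03] [-4.23633630e-01  2.61490173e-01  1.48480221e+00  7.00747565e-04
  1.39955444e+00 -1.72810893e+00]
pin+ [318.50928369 158.4204704 ]
pin- [317.98416133  44.38742179]
pow [ 369.22747305 -114.48306804]
dir [ 276.81199889 -114.71730237]
```

View pics/wrist18.png

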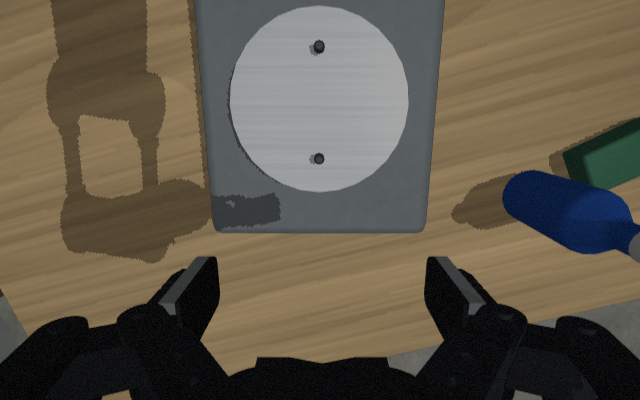

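The picture shows the head squarely in view, with pins at (319,46) and (319,158), each with a small shadow to its left. I'll refine to subpixel with code.

```bash
python3 - <<'E'
from h import *
p,d,i=load('wrist18'); X=cloud(d,i); Z=X[...,2]; v,u=np.mgrid[0:400,0:640]
g=p.astype(float).mean(2)
C=[]
for u0,v0 in((319,46),(319,158)):
    w=(abs(u-u0)<9)&(abs(v-v0)<9)
    print(np.round(g[v0-8:v0+9,u0-10:u0+9]).astype(int))
    m=w&(Z>.109); print('depth top',m.sum(),X[m].mean(0),'px',u[m].mean(),v[m].mean())
    m=w&(g<85); a=u[m].mean(),v[m].mean(); print('dark',m.sum(),a,onz(*a,.112,i))
# disc
m=((g>110)&(abs(u-319)<100)&(v<200)).astype(np.uint8)
m=((abs(Z-.101)<.006)&(abs(u-319)<100)&(v<205)).astype(np.uint8)
cs=max(cv2.findContours(m,0,1)[0],key=cv2.contourArea); q=X[cs[:,0,1],cs[:,0,0]][:,:2]*1000
A=np.c_[2*q,np.ones(len(q))]; sol=np.linalg.lstsq(A,(q**2).sum(1),rcond=None)[0]; print('disc',sol[:2],np.sqrt(sol[2]+sol[:2]@sol[:2]))
m=(abs(Z-.084)<.006)&(u>185)&(u<460); r=cv2.minAreaRect((X[m][:,:2]*1000).astype(np.float32)); print(r)
E
```

```text
[[155 156 154 155 156 155 156 156 154 156 155 156 155 157 156 155 156 157
  156]
 [157 158 158 159 158 158 159 159 146 138 130 145 158 158 157 158 158 158
  159]
 [158 159 159 158 158 160 149 126 106  83  58 102 127 138 158 159 158 158
  160]
 [158 157 157 157 156 157 111  42  47  48  48  45  39  81 146 158 159 157
  159]
 [156 157 156 155 155 130  61  46  62  57  61  59  53  43 102 156 155 157
  157]
 [156 156 155 156 156  61  39  61  64  66  64  66  62  44  40 134 155 156
  156]
 [155 155 136 135 132  46  42  64  65  63  65  65  66  56  42 100 156 155
  157]
 [138 138 106 103  77  39  46  63  64  64  63  65  66  58  39  87 158 159
  158]
 [108 106 106 106  69  37  39  64  63  65  65  65  67  50  41  71 159 161
  159]
 [107 104 105 105  75  39  30  56  62  66  66  62  61  47  39  66 158 160
  159]
 [134 105 101 104  94  32  35  38  58  53  61  58  46  38  39 102 156 156
  157]
 [156 103 103 102 100  40  21  28  34  37  42  46  40  35  33 127 156 156
  156]
 [155 105 102 102  99  57  27  27  27  31  33  33  36  31  52 141 155 156
  156]
 [155 106 101 103 100  86  48  23  22  23  26  
[... 1508 characters left out ...]
4 161 161 161
  161]
 [157 138 135 137 106 106 125  99  59  39  45  55  77 123 158 160 161 159
  161]
 [158 156 155 158 135 135 156 145 124 118 118 124 133 156 158 157 157 155
  158]
 [156 157 157 156 157 157 157 156 157 157 157 157 157 157 157 158 158 157
  157]
 [156 157 158 158 157 158 156 156 155 156 156 157 158 157 156 157 157 158
  157]]
depth top 88 [ 0.61645805 -0.25563715  0.12533702] px 318.4431818181818 159.2840909090909
dark 90 (np.float64(318.56666666666666), np.float64(158.27777777777777)) [ 0.61728895 -0.25604019  0.112     ]
disc [ 570.12232914 -242.96828785] 84.04204312715059
((590.6025390625, -248.33087158203125), (235.83045959472656, 232.20355224609375), 74.80758666992188)
```

```bash
python3 - <<'E'
from h import *
from scipy.spatial.transform import Rotation as Ro
p,d,i=load('wrist18'); g=p.astype(float).mean(2)
A=onz(318.8,45.1,.115,i);B=onz(318.9,159.3,.115,i); M=(A+B)/2; D=B-A
print('pins',A,B,'mid',M,'len',np.linalg.norm(D),'ang',np.degrees(np.arctan2(D[1],D[0])))
T=np.array([.63764562,-.25996065]);R=Ro.from_rotvec([-4.16773762e-01,-3.10991038,-2.94905267e-03]).as_matrix()
print('tool x ang',np.degrees(np.arctan2(R[1,0],R[0,0])),'mid in tool',R[:2,:2].T@(M[:2]-T))
# wrist17 holes
p,d,j=load('wrist17'); g=p.astype(float).mean(2)
v,u=np.mgrid[0:400,0:640]
for u0,v0 in((323,47),(323,152)): print(np.round(g[v0-8:v0+9,u0-9:u0+10]).astype(int))
T=np.array([.44303655,.08396135]);R=Ro.from_rotvec([-2.18665411,-2.25457428,-2.5e-4]).as_matrix()
print('tool x ang',np.degrees(np.arctan2(R[1,0],R[0,0])))
for c in((442.8,156.3),(442.9,156.6)): print('chuck in tool',R[:2,:2].T@(np.array(c)/1000-T))
E
```

```text
pins [ 0.52173838 -0.22946692  0.115     ] [ 0.61790204 -0.25586506  0.115     ] mid [ 0.56982021 -0.24266599  0.115     ] len 0.09972116400441462 ang -15.350287374033286
tool x ang 164.7341611487565 mid in tool [ 0.06998522 -0.00117426]
[[111 112 111 111 112 111 111 110 112 107 108 104 109 112 110 109 111 110
  111]
 [111 111 110 112 110 112 108 106 100  94  95  92 102 109 111 113 115 112
  112]
 [113 114 113 114 114 105  95  91  81  78  79  80  88  98 104 111 112 113
  111]
 [113 111 113 112 104  93  83  71  71  65  64  66  70  75  89 104 113 113
  114]
 [115 115 113 111  94  84  70  51  51  49  52  52  52  57  81  89 109 112
  115]
 [115 116 115 103  86  73  53  49  50  53  52  53  53  53  63  88 100 114
  115]
 [116 116 116  95  82  51  47  51  57  55  58  55  54  56  54  81  95 112
  116]
 [118 119 115  91  69  46  52  59  60  63  67  63  62  58  56  70  96 108
  119]
 [119 119 113  91  60  49  63  68  69  70  69  69  71  65  59  52  96 106
  121]
 [119 119 114  95  58  58  69  70  68  71  69  71  74  72  67  53  93 105
  117]
 [119 119 114  96  68  66  69  66  70  72  70  71  7
[... 1298 characters left out ...]
  62  50  63  69  75
   75]
 [ 78  74  74  69  61  49  51  57  63  67  67  64  62  51  50  65  74  78
   81]
 [ 75  74  76  76  64  55  50  47  47  52  56  50  48  45  55  69  80  81
   82]
 [ 74  77  74  73  74  62  57  51  48  47  43  47  52  54  66  74  85  82
   84]
 [ 77  75  77  77  73  66  65  58  55  55  53  55  59  67  70  77  83  83
   83]
 [ 76  76  76  76  75  76  69  66  63  87  92  92  98 103 105 108 109 108
  108]
 [101  99  99  98  98  99  99  97  96 113 116 118 122 126 126 128 128 127
  125]
 [117 116 117 117 117 119 117 118 120 120 123 124 126 128 129 128 129 127
  127]]
tool x ang 91.75231533754916
chuck in tool [0.07231204 0.00197562]
chuck in tool [0.07260884 0.00208475]
```

Pins: midpoint (569.8,-242.7), line at -15.35°, spacing 99.7 mm, so it is consistent. Now I'll take the chuck afresh.

>>> jog_arm:
  motion:
    - {"dx":-1.624,"dy":3.47,"dz":-0.8,"turn":-0.106}
    - {"dx":-1.624,"dy":3.47,"dz":-0.8,"turn":-0.106}
    - {"dx":-1.624,"dy":3.47,"dz":-0.8,"turn":-0.106}
    - {"dx":-1.624,"dy":3.47,"dz":-0.8,"turn":-0.106}
    - {"dx":-1.624,"dy":3.47,"dz":-0.8,"turn":-0.106}
    - {"dx":-1.624,"dy":3.47,"dz":-0.8,"turn":-0.106}
    - {"dx":-1.624,"dy":3.47,"dz":-0.8,"turn":-0.106}
    - {"dx":-1.624,"dy":3.47,"dz":-0.8,"turn":-0.106}
    - {"dx":-1.624,"dy":3.47,"dz":-0.8,"turn":-0.106}
    - {"dx":-1.624,"dy":3.47,"dz":-0.8,"turn":-0.106}
    - {"dx":-1.624,"dy":3.47,"dz":-0.8,"turn":-0.106}
    - {"dx":-1.624,"dy":3.47,"dz":-0.8,"turn":-0.106}

```text
time: 25.77
tool_pos: [0.4405, 0.1567, 0.2046]
tcp_rot: [-2.188, -2.254, -0.001]
wrist_force: [0.1, 0.2, -0.3]
width: 0.999
```

>>> jog_arm:
  motion:
    - {"dx":0,"dy":0,"dz":0,"turn":0}
    - {"dx":0,"dy":0,"dz":0,"turn":0}
    - {"dx":0,"dy":0,"dz":0,"turn":0}

```text
time: 26.02
tool_pos: [0.4424, 0.155, 0.2051]
tcp_rot: [2.179, 2.262, -0.0]
wrist_force: [0.8, 0.4, 0.0]
width: 1.003
```

>>> jog_arm:
  motion:
    - {"dx":0,"dy":0.1,"dz":-2,"turn":0}
    - {"dx":0,"dy":0,"dz":-3.5,"turn":0}
    - {"dx":0,"dy":0,"dz":-3.5,"turn":0}
    - {"dx":0,"dy":0,"dz":-3,"turn":0}
    - {"dx":0,"dy":0,"dz":-2,"turn":0}
    - {"dx":0,"dy":0,"dz":-1.2,"turn":0}
    - {"dx":0,"dy":0,"dz":-0.5,"turn":0}
    - {"dx":0,"dy":0,"dz":0,"turn":0}
    - {"dx":0,"dy":0,"dz":0,"turn":0}

```text
time: 26.77
tool_pos: [0.4442, 0.1549, 0.0488]
tcp_rot: [2.184, 2.257, 0.001]
wrist_force: [0.1, 0.1, 0.6]
width: 0.996
```

>>> jog_arm:
  motion:
    - {"dx":0,"dy":0,"dz":0,"turn":0}
    - {"dx":0,"dy":0,"dz":0,"turn":0}
    - {"dx":0,"dy":0,"dz":0,"turn":0}
    - {"dx":0,"dy":0,"dz":0,"turn":0}
    - {"dx":0,"dy":0,"dz":0,"turn":0}
    - {"dx":0,"dy":0,"dz":0,"turn":0}
    - {"dx":0,"dy":0,"dz":0,"turn":0}
    - {"dx":0,"dy":0,"dz":0,"turn":0}
  fingers: 0
  grip_force: 40

```text
time: 27.43
tool_pos: [0.4439, 0.1557, 0.0492]
tcp_rot: [2.183, 2.259, 0.002]
wrist_force: [-1.7, -0.6, 6.6]
width: 0.535
```

>>> jog_arm:
  motion:
    - {"dx":0,"dy":0,"dz":0.5,"turn":0}
    - {"dx":0,"dy":0,"dz":1,"turn":0}
    - {"dx":0,"dy":0,"dz":2,"turn":0}
    - {"dx":0,"dy":0,"dz":3,"turn":0}
    - {"dx":0,"dy":0,"dz":3,"turn":0}
    - {"dx":0,"dy":0,"dz":2.5,"turn":0}
    - {"dx":0,"dy":0,"dz":0,"turn":0}
    - {"dx":0,"dy":0,"dz":0,"turn":0}

```text
time: 28.1
tool_pos: [0.4441, 0.1558, 0.1692]
tcp_rot: [2.182, 2.258, 0.005]
wrist_force: [-0.3, -0.4, -7.0]
width: 0.53
```

```bash
cat > hand.py <<'E'
from h import *
import sys
from scipy.spatial.transform import Rotation as Ro
ys=[]
for k in range(3):
    s=bot.read_state(); p,d,i=grab('wrist',sys.argv[1])
    R=Ro.from_rotvec(s['tcp_rot']).as_matrix(); X=cloud(d,i)
    L=(X-s['tool_pos'])@R   # tool frame
    m=(abs(L[...,1])<.1)&(L[...,0]>.03)&(L[...,0]<.09)&(L[...,2]>.01)&(L[...,2]<.04)&(d>0)
    q=L[m]; e=q[q[:,0]>np.percentile(q[:,0],50)]
    r=cv2.minAreaRect((q[:,:2]*1000).astype(np.float32))
    ax,bx,cx,dx=[np.polyfit(*z,1) if 0 else 0 for z in ()] or [0]*4
    print(s['time'],np.round(s['tool_pos'],4),'yaw x',np.round(np.degrees(np.arctan2(R[1,0],R[0,0])),2),'bat far x',np.percentile(q[:,0],99.5),'y',np.percentile(q[:,1],[.5,99.5]),'z',np.median(q[:,2]),np.polyfit(q[:,0],q[:,2],1)[0],np.polyfit(q[:,1],q[:,2],1)[0],r)
print(s['wrist_force'],s['torque'],s['width'])
E
python3 hand.py h19
```

```text
28.1 [0.4441 0.1558 0.1692] yaw x 91.95 bat far x 0.07538011165985205 y [-0.07417033  0.07433827] z 0.027032466385072722 -0.0021147882601042223 0.0016971461934302409 ((52.72629928588867, 0.1984100341796875), (151.05433654785156, 45.448795318603516), 89.9999771118164)
28.15 [0.4424 0.1552 0.1671] yaw x 91.95 bat far x 0.07539436169731452 y [-0.07423077  0.07432176] z 0.027041571758693365 -0.002141336341340604 0.001433781730576887 ((52.72840881347656, -0.0068206787109375), (45.46372985839844, 151.3555908203125), 0.009080491960048676)
28.2 [0.4414 0.1549 0.1659] yaw x 91.95 bat far x 0.0753998586604864 y [-0.07422531  0.07425366] z 0.02703282600720589 -0.002890589455005155 0.001565584241340509 ((52.73766326904297, -0.003204345703125), (45.467247009277344, 151.12010192871094), 0.008073298260569572)
[-0.20471871  0.43135682 -6.77660134] [-0.04713452  0.04894525  0.02630713] 0.5334340094230228
```

View pics/h19.png

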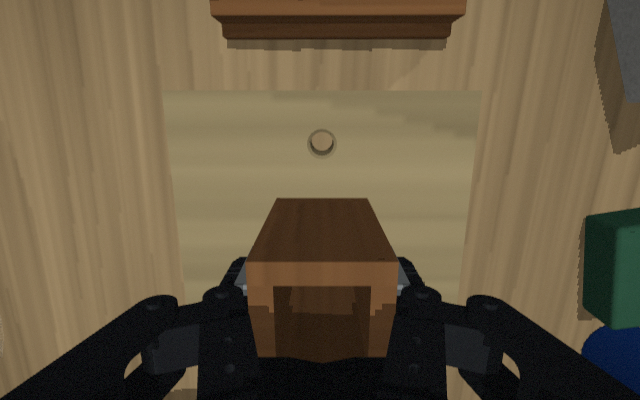

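The chuck is held squarely: hole at (321,142), bat edge 75.4 mm ahead of the tool, lateral offset about 0, no tilt. Now to the wheel.

>>> jog_arm:
  motion:
    - {"dx":0.5,"dy":-1.8,"dz":1,"turn":0.105}
    - {"dx":1.07,"dy":-3.3,"dz":1,"turn":0.106}
    - {"dx":1.07,"dy":-3.4,"dz":0.7,"turn":0.106}
    - {"dx":1.07,"dy":-3.4,"dz":0,"turn":0.106}
    - {"dx":1.07,"dy":-3.4,"dz":0,"turn":0.106}
    - {"dx":1.07,"dy":-3.4,"dz":0,"turn":0.106}
    - {"dx":1.07,"dy":-3.4,"dz":0,"turn":0.106}
    - {"dx":1.07,"dy":-3.4,"dz":0,"turn":0.106}
    - {"dx":1.07,"dy":-3.4,"dz":0,"turn":0.106}
    - {"dx":1.2,"dy":-3.4,"dz":0,"turn":0.106}
    - {"dx":1.2,"dy":-3.4,"dz":0,"turn":0.106}
    - {"dx":1.2,"dy":-3.4,"dz":0,"turn":0.106}

```text
time: 29.25
tool_pos: [0.5684, -0.2366, 0.1913]
tcp_rot: [-0.408, -3.109, -0.003]
wrist_force: [0.3, -0.1, -5.5]
width: 0.531
```

>>> jog_arm:
  motion:
    - {"dx":0,"dy":0,"dz":0,"turn":0}
    - {"dx":0,"dy":0,"dz":0,"turn":0}
    - {"dx":0,"dy":0,"dz":0,"turn":0}
    - {"dx":0,"dy":0,"dz":0,"turn":0}

```text
time: 29.58
tool_pos: [0.5685, -0.2341, 0.1929]
tcp_rot: [-0.416, -3.11, -0.003]
wrist_force: [-0.5, -0.1, -6.4]
width: 0.538
```

```bash
python3 hand.py h20
```

```text
29.5833 [ 0.5685 -0.2341  0.1929] yaw x 164.76 bat far x 0.07516446421101662 y [-0.0737681   0.07479319] z 0.026896366819805454 -0.007185469890266749 0.0030090545773165203 ((52.616943359375, 0.5648574829101562), (45.23059844970703, 151.04042053222656), 0.002308226888999343)
29.6333 [ 0.5688 -0.234   0.1935] yaw x 164.8 bat far x 0.07515013015687082 y [-0.07375909  0.07472175] z 0.02686817693804238 -0.007270011940650163 0.003168253839018268 ((52.620765686035156, 0.599395751953125), (45.22689437866211, 151.3411102294922), 0.0033978531137108803)
29.6833 [ 0.5692 -0.2341  0.1941] yaw x 164.82 bat far x 0.07517275188550733 y [-0.07373419  0.07478513] z 0.026903875179341268 -0.006938080597736692 0.003002425758770962 ((52.63343048095703, 0.29741668701171875), (45.247352600097656, 150.91427612304688), 0.008875063620507717)
[ 0.72826307  0.34291153 -6.87476014] [0.03034527 0.00073776 0.02086634] 0.5365006209894447
```

>>> jog_arm:
  motion:
    - {"dx":0.1,"dy":-0.5,"dz":-0.5,"turn":-0.002}
    - {"dx":0,"dy":-0.4,"dz":-1,"turn":0}
    - {"dx":0,"dy":0,"dz":-1,"turn":0}
    - {"dx":0,"dy":0,"dz":0,"turn":0}
    - {"dx":0,"dy":0,"dz":0,"turn":0}
    - {"dx":0,"dy":0,"dz":0,"turn":0}

```text
time: 30.23
tool_pos: [0.5706, -0.2444, 0.1695]
tcp_rot: [-0.42, -3.113, -0.001]
wrist_force: [-0.2, -0.2, -5.9]
width: 0.534
```

```bash
python3 hand.py h21
```

```text
30.2333 [ 0.5706 -0.2444  0.1695] yaw x 164.65 bat far x 0.075192753251368 y [-0.07373926  0.07475428] z 0.02690604610491042 -0.006872953797709943 0.003051026424660775 ((52.631683349609375, 0.5355987548828125), (151.2083740234375, 45.26141357421875), 89.99860382080078)
30.2833 [ 0.571  -0.2446  0.1701] yaw x 164.65 bat far x 0.07518128762894072 y [-0.07377061  0.07477756] z 0.026913184070981314 -0.006755581487656632 0.002845515959211856 ((52.626556396484375, 0.6604461669921875), (151.1226806640625, 45.2458610534668), 89.9887466430664)
30.3333 [ 0.5712 -0.2447  0.1705] yaw x 164.65 bat far x 0.07515397405992301 y [-0.07374641  0.07476087] z 0.026876697569113414 -0.0074411119457681845 0.003049613067896073 ((52.62820053100586, 0.6865386962890625), (45.24046325683594, 151.011962890625), 0.00827210396528244)
[ 0.49230301 -0.97318009 -5.27839673] [ 0.03028253 -0.01533937 -0.05794719] 0.5321950944833475
```

The TCP reading wanders by about 1 mm, so I'll check alignment directly by looking at the pin through the bat's hole in the wrist camera.

```bash
python3 - <<'E'
from h import *
p,d,i=load('h21'); g=p.astype(float).mean(2)
for s in('h19','h21'):
    p=load(s)[0]; g=p.astype(float).mean(2); print(s); print(np.round(g[126:159:1,306:339]).astype(int)) if s=='h21' else 0
cv2.imwrite('pics/hole21.png',cv2.resize(np.hstack([load('h19')[0][110:175,280:365],load('h21')[0][110:175,280:365]]),None,fx=4.6,fy=4.6,interpolation=cv2.INTER_CUBIC)[:,:,::-1])
E
```

```text
h19
h21
[[135 134 133 ... 134 133 134]
 [133 133 132 ... 133 133 134]
 [134 133 133 ... 134 134 133]
 ...
 [142 142 142 ... 144 145 142]
 [143 143 144 ... 144 144 141]
 [143 143 141 ... 144 143 144]]
```

View pics/hole21.png

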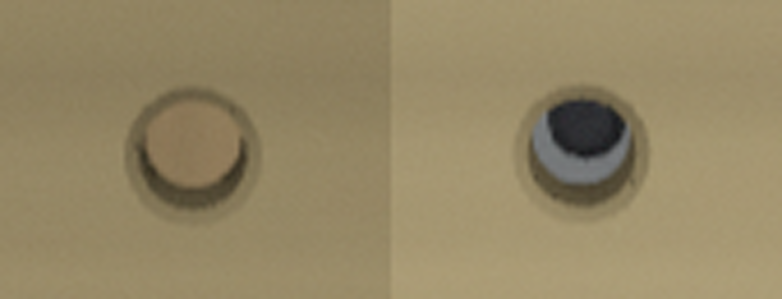

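Through the hole (right half) the dark pin shows at about crop (587,115), against the lower mouth's centre at (581,137). With parallax allowed for, the chuck should shift about 1.8 mm along tool x and 0.7 mm along tool y, i.e. dx -0.155 cm and dy +0.115 cm. I'll move, then recheck numerically.

>>> jog_arm:
  motion:
    - {"dx":-0.155,"dy":0.115,"dz":0,"turn":0}
    - {"dx":0,"dy":0,"dz":0,"turn":0}
    - {"dx":0,"dy":0,"dz":0,"turn":0}

```text
time: 30.63
tool_pos: [0.5694, -0.2433, 0.1704]
tcp_rot: [0.419, 3.113, -0.0]
wrist_force: [-0.9, 1.0, -7.0]
width: 0.536
```

```bash
cat > hole.py <<'E'
from h import *
import sys
def ana(s):
    p=load(s)[0].astype(float); i=load(s)[2]
    c=cv2.resize(p[110:175,280:365],None,fx=4,fy=4,interpolation=cv2.INTER_CUBIC)
    g=c.mean(2); bl=c[...,2]-c[...,0]   # wood: strongly negative
    op=((bl>-8)&(np.indices(g.shape)[1]>60)&(np.indices(g.shape)[1]<280)).astype(np.uint8)
    n,l,st,_=cv2.connectedComponentsWithStats(op); k=1+np.argmax(st[1:,4]); op=(l==k)
    pin=op&(g<75)
    def box(m):
        v,u=np.nonzero(m); return [round(280+u.min()/4,1),round(280+u.max()/4,1),round(110+v.min()/4,1),round(110+v.max()/4,1),int(m.sum())]
    print(s,'open',box(op),'pin',box(pin) if pin.any() else None)
    w=c[::8,60:260:8]; print(np.round(w.mean(2)).astype(int)[5:28])
if __name__=='__main__':
    s=sys.argv[1]
    if len(sys.argv)>2: print(bot.read_state()['tool_pos']); grab('wrist',s)
    ana(s)
E
python3 hole.py h21; python3 hole.py h22 g
```

```text
h21 open [np.float64(311.0), np.float64(331.5), np.float64(132.0), np.float64(149.5), 4572] pin [np.float64(314.2), np.float64(330.8), np.float64(132.0), np.float64(144.2), 2521]
[[136 136 137 136 136 136 137 138 135 137 136 136 137 137 138 136 137 137
  137 137 137 135 136 137 137]
 [136 135 134 135 136 135 136 135 135 136 135 135 135 136 136 137 136 136
  135 136 135 135 135 135 135]
 [134 135 134 133 133 136 134 135 134 134 135 134 134 135 134 135 135 134
  135 134 134 134 135 134 136]
 [132 133 133 134 134 133 134 134 134 134 132 133 133 133 133 133 133 133
  133 135 133 133 134 134 134]
 [133 133 134 133 133 133 133 134 133 133 133 131 128 124 127 131 134 134
  134 134 134 134 133 133 134]
 [135 135 134 136 135 135 135 135 135 134 120 107 105 102 104 101 110 129
  135 135 134 133 135 134 135]
 [136 136 136 134 137 134 135 136 127 112 103  86  62  56  59  76  95 102
  119 135 134 135 136 135 135]
 [137 135 135 136 135 136 135 133 111 116  51  40  46  47  45  47  43  82
  102 124 137 137 137 136 136]
 [138 136 138 138 137 138 139 120 114 126  40  45  47  46  49  50  47  29
   94 1
[... 3427 characters left out ...]
29 117  80  76  72  66  69  69  72  94
  121 123 145 143 142 145 143]
 [142 142 142 143 143 142 143 145 134 130 125 108  89  82  80  90 112 124
  120 143 143 144 143 144 144]
 [142 143 144 143 143 144 143 144 144 138 129 130 129 124 123 125 126 130
  142 143 144 143 143 144 143]
 [144 142 143 143 143 143 143 144 143 143 144 136 133 131 131 134 142 144
  144 144 144 144 146 144 145]
 [144 144 143 144 143 143 144 144 144 143 143 143 145 144 144 150 144 144
  144 145 144 144 145 144 144]
 [143 144 144 143 145 144 144 144 143 145 144 143 144 144 144 144 143 144
  145 144 145 143 144 145 145]
 [145 146 144 145 145 146 146 146 145 144 145 145 145 146 145 146 145 144
  146 144 146 145 146 145 145]]
```

>>> jog_arm:
  motion:
    - {"dx":0.06,"dy":-0.02,"dz":-0.2,"turn":0}
    - {"dx":0,"dy":0,"dz":-0.2,"turn":0}
    - {"dx":0,"dy":0,"dz":0,"turn":0}
    - {"dx":0,"dy":0,"dz":0,"turn":0}

```text
time: 31.02
tool_pos: [0.5697, -0.2435, 0.1656]
tcp_rot: [-0.419, -3.113, -0.0]
wrist_force: [0.9, -0.1, -5.9]
width: 0.532
```

```bash
python3 hole.py h23 g | head -2
```

```text
[ 0.56966694 -0.24347461  0.16563854]
h23 open [np.float64(311.0), np.float64(331.5), np.float64(132.0), np.float64(149.5), 4574] pin [np.float64(312.8), np.float64(329.8), np.float64(132.0), np.float64(149.0), 3661]
```

>>> jog_arm:
  motion:
    - {"dx":0,"dy":0,"dz":-0.2,"turn":0}
    - {"dx":0,"dy":0,"dz":-0.1,"turn":0}
    - {"dx":0,"dy":0,"dz":0,"turn":0}

```text
time: 31.32
tool_pos: [0.5697, -0.2435, 0.1627]
tcp_rot: [-0.419, -3.113, -0.0]
wrist_force: [0.7, -0.1, -5.8]
width: 0.534
```

```bash
python3 hole.py h24 g | head -2
```

```text
[ 0.56969176 -0.24347455  0.16266665]
h24 open [np.float64(311.0), np.float64(331.5), np.float64(132.0), np.float64(149.5), 4527] pin [np.float64(312.5), np.float64(330.0), np.float64(132.0), np.float64(149.2), 3893]
```

>>> jog_arm:
  motion:
    - {"dx":0.05,"dy":-0.013,"dz":0,"turn":0}
    - {"dx":0,"dy":0,"dz":-0.15,"turn":0}
    - {"dx":0,"dy":0,"dz":-0.1,"turn":0}
    - {"dx":0,"dy":0,"dz":0,"turn":0}
    - {"dx":0,"dy":0,"dz":0,"turn":0}

```text
time: 31.78
tool_pos: [0.5703, -0.2437, 0.1604]
tcp_rot: [-0.419, -3.113, -0.0]
wrist_force: [0.5, -0.8, -6.7]
width: 0.535
```

```bash
python3 hole.py h25 g | head -2; python3 -c "
from h import *
print(bot.read_state()['torque'])"
```

```text
[ 0.5702951  -0.24366075  0.16040704]
h25 open [np.float64(311.0), np.float64(331.5), np.float64(132.0), np.float64(149.5), 4552] pin [np.float64(312.2), np.float64(330.0), np.float64(132.0), np.float64(149.0), 3722]
[ 0.0276669  -0.03206671 -0.01205738]
```

>>> jog_arm:
  motion:
    - {"dx":0,"dy":0,"dz":-0.15,"turn":0}
    - {"dx":0,"dy":0,"dz":-0.1,"turn":0}
    - {"dx":0,"dy":0,"dz":0,"turn":0}

```text
time: 32.08
tool_pos: [0.5702, -0.2436, 0.1578]
tcp_rot: [-0.419, -3.113, -0.0]
wrist_force: [0.5, 0.6, -5.9]
width: 0.538
```

Both pins are entering without any contact force. I'll continue down.

>>> jog_arm:
  motion:
    - {"dx":0,"dy":0,"dz":-0.15,"turn":0}
    - {"dx":0,"dy":0,"dz":-0.15,"turn":0}
    - {"dx":0,"dy":0,"dz":0,"turn":0}

```text
time: 32.33
tool_pos: [0.5701, -0.2436, 0.1546]
tcp_rot: [-0.419, -3.113, -0.0]
wrist_force: [0.1, -0.1, -6.1]
width: 0.53
```

>>> jog_arm:
  motion:
    - {"dx":0,"dy":0,"dz":-0.15,"turn":0}
    - {"dx":0,"dy":0,"dz":-0.15,"turn":0}
    - {"dx":0,"dy":0,"dz":0,"turn":0}

```text
time: 32.58
tool_pos: [0.5702, -0.2436, 0.1516]
tcp_rot: [-0.419, -3.113, -0.0]
wrist_force: [0.2, -0.0, -5.8]
width: 0.534
```

>>> jog_arm:
  motion:
    - {"dx":0,"dy":0,"dz":-0.15,"turn":0}
    - {"dx":0,"dy":0,"dz":0,"turn":0}
    - {"dx":0,"dy":0,"dz":0,"turn":0}

```text
time: 32.83
tool_pos: [0.5706, -0.2438, 0.1509]
tcp_rot: [0.42, 3.113, -0.0]
wrist_force: [-0.2, 0.3, -4.6]
width: 0.535
```

>>> jog_arm:
  motion:
    - {"dx":0,"dy":0,"dz":-0.1,"turn":0}
    - {"dx":0,"dy":0,"dz":-0.1,"turn":0}
    - {"dx":0,"dy":0,"dz":0,"turn":0}

```text
time: 33.08
tool_pos: [0.5707, -0.2441, 0.1506]
tcp_rot: [0.419, 3.112, -0.001]
wrist_force: [-4.2, 0.5, 4.2]
width: 0.533
```

```bash
python3 - <<'E'
from h import *
s=bot.read_state(); print(s['tool_pos'],s['wrist_force'],s['torque'])
p,d,i=grab('wrist','w26'); X=cloud(d,i)
xw=np.array([.9643,-.2647]);yw=np.array([.2647,.9643]); r=X[...,:2]-[.5698,-.2427]; a=r@xw;b=r@yw;Z=X[...,2]
m=(a>-.09)&(a<-.03)&(abs(b)<.072)&(abs(Z-.123)<.01)&(d>0)
q=np.c_[a[m],b[m],np.ones(m.sum())]; print('bat top plane',np.linalg.lstsq(q,Z[m],rcond=None)[0],m.sum(),np.median(Z[m]))
E
```

```text
[ 0.57073112 -0.2440601   0.15057877] [-4.23519882  0.47752524  4.20993708] [0.58648047 0.38613448 0.24849068]
bat top plane [-0.0053504  -0.00104712  0.1232152 ] 27281 0.12357009881928457
```

The chuck is seated: its top is at 123.3 mm (123 expected) and flat within 0.3°. I'll relieve the press, release, rise and check.

>>> jog_arm:
  motion:
    - {"dx":0,"dy":0,"dz":0.15,"turn":0}
    - {"dx":0,"dy":0,"dz":0,"turn":0}

```text
time: 33.3
tool_pos: [0.5707, -0.2439, 0.1506]
tcp_rot: [0.42, 3.112, -0.001]
wrist_force: [-1.9, 0.0, 0.4]
width: 0.535
```

>>> jog_arm:
  motion:
    - {"dx":0,"dy":0,"dz":0,"turn":0}
    - {"dx":0,"dy":0,"dz":0,"turn":0}
    - {"dx":0,"dy":0,"dz":0,"turn":0}
    - {"dx":0,"dy":0,"dz":0,"turn":0}
    - {"dx":0,"dy":0,"dz":0,"turn":0}
    - {"dx":0,"dy":0,"dz":0,"turn":0}
    - {"dx":0,"dy":0,"dz":0,"turn":0}
  fingers: 8.54

```text
time: 33.88
tool_pos: [0.5705, -0.2437, 0.1501]
tcp_rot: [0.419, 3.113, -0.0]
wrist_force: [-0.2, -0.2, 0.3]
width: 1.002
```

>>> jog_arm:
  motion:
    - {"dx":0,"dy":0,"dz":1,"turn":0}
    - {"dx":0,"dy":0,"dz":2,"turn":0}
    - {"dx":0,"dy":0,"dz":3,"turn":0}
    - {"dx":0,"dy":0,"dz":3,"turn":0}
    - {"dx":0,"dy":0,"dz":2,"turn":0}
    - {"dx":0,"dy":0,"dz":0.5,"turn":0}
    - {"dx":0,"dy":0,"dz":0,"turn":0}
    - {"dx":0,"dy":0,"dz":0,"turn":0}
  fingers: 8.54

```text
time: 34.55
tool_pos: [0.5701, -0.2435, 0.2646]
tcp_rot: [-0.419, -3.113, -0.0]
wrist_force: [-0.0, 0.0, -0.6]
width: 1.0
```

```bash
cat > seat.py <<'E'
from h import *
import sys
s=bot.read_state(); print(s['time'],s['tool_pos'],s['wrist_force'])
xw=np.array([.9643,-.2647]);yw=np.array([.2647,.9643])
for n in('wrist','top'):
    p,d,i=grab(n,n+sys.argv[1]); X=cloud(d,i)
    r=X[...,:2]-[.5698,-.2427]; a=r@xw;b=r@yw;Z=X[...,2]
    m=(abs(a)<.09)&(abs(b)<.09)&(abs(Z-.123)<.008)&(d>0)
    if m.sum()<50: continue
    q=np.c_[a[m],b[m],np.ones(m.sum())]; print(n,'plane',np.linalg.lstsq(q,Z[m],rcond=None)[0],m.sum(),cv2.minAreaRect((X[m][:,:2]*1000).astype(np.float32)))
    for nm,(A,B,w) in dict(pow=(-.172,.042,.009),dir=(-.172,-.034,.016)).items():
        k=(np.hypot(a-A,b-B)<w)&(d>0); 
        if k.sum(): print(n,nm,k.sum(),np.percentile(Z[k],[10,50,90]))
E
python3 seat.py 27
```

```text
34.55 [ 0.5700837  -0.24354158  0.26455745] [-0.00551674  0.04807767 -0.58941919]
wrist plane [-0.00051678  0.00152905  0.12327354] 24873 ((571.1685180664062, -243.26675415039062), (150.64776611328125, 150.30731201171875), 74.6238784790039)
top plane [-0.00125651 -0.00097639  0.12261491] 2499 ((569.7648315429688, -243.13580322265625), (151.7808074951172, 151.02816772460938), 74.97349548339844)
top pow 208 [0.1053493  0.70213616 0.70620299]
top dir 218 [0.10358487 0.10879151 0.69654029]
```

It is fully home and flat (wrist 123.3 mm, top 122.6 mm, centred on the head) and released. Now the keys: shut the fingers and look at them.

>>> jog_arm:
  motion:
    - {"dx":-1.2,"dy":0.3,"dz":0,"turn":0}
    - {"dx":-1.2,"dy":0.34,"dz":0,"turn":0}
    - {"dx":-1.2,"dy":0.34,"dz":0,"turn":0}
    - {"dx":-1.2,"dy":0.34,"dz":0,"turn":0}
    - {"dx":-1.2,"dy":0.34,"dz":0,"turn":0}
    - {"dx":-1.2,"dy":0.34,"dz":0,"turn":0}
    - {"dx":-1.2,"dy":0.34,"dz":0,"turn":0}
    - {"dx":-1.2,"dy":0.34,"dz":0,"turn":0}
    - {"dx":0,"dy":0,"dz":0,"turn":0}
    - {"dx":0,"dy":0,"dz":0,"turn":0}
  fingers: 0

```text
time: 35.48
tool_pos: [0.4739, -0.2168, 0.2653]
tcp_rot: [0.42, 3.113, -0.0]
wrist_force: [1.0, -0.1, -0.3]
width: 0.0
```

```bash
python3 - <<'E'
from h import *
s=bot.read_state(); print(s['time'],s['tool_pos'],s['width'])
p,d,i=grab('wrist','w28'); X=cloud(d,i); Z=X[...,2]; g=p.astype(float).mean(2); v,u=np.mgrid[0:400,0:640]
for nm,P in(('pow',(.4145,-.157)),('dir',(.394,-.230))):
    r=np.hypot(X[...,0]-P[0],X[...,1]-P[1]); k=(r<.006)&(d>0); print(nm,proj([*P,.1],i),k.sum(),'z',np.percentile(Z[k],[10,50,90]) if k.any() else '')
    z0=np.median(Z[k]); m=(r<.035)&(Z>z0-.004)&(Z<z0+.01)&(d>0); print(m.sum(),cv2.minEnclosingCircle((X[m][:,:2]*1000).astype(np.float32)),X[m].mean(0))
    rr=(r<.05)&(d>0); print(np.histogram(Z[rr],bins=np.arange(.078,.114,.003)))
E
```

```text
35.4833 [ 0.47391862 -0.21683101  0.2652949 ] 0.00044893721595747613
pow [369.45327093  99.56681234] 168 z [0.10551297 0.10636317 0.10725496]
527 ((415.4932556152344, -157.06805419921875), 10.924408912658691) [ 0.41531913 -0.15727917  0.10603898]
(array([  92, 1524, 6650,   38,    7,  385,  621,   10,   66,  457,    6,
          0]), array([0.078, 0.081, 0.084, 0.087, 0.09 , 0.093, 0.096, 0.099, 0.102,
       0.105, 0.108, 0.111, 0.114]))
dir [280.65840064  99.07257179] 168 z [0.10533211 0.10630941 0.10726492]
1780 ((395.3778076171875, -230.18124389648438), 19.88446617126465) [ 0.39517278 -0.22976706  0.10606748]
(array([ 110, 1485, 4891,   16,    2,  683,  850,    6,  167, 1597,   16,
          0]), array([0.078, 0.081, 0.084, 0.087, 0.09 , 0.093, 0.096, 0.099, 0.102,
       0.105, 0.108, 0.111, 0.114]))
```

>>> jog_arm:
  motion:
    - {"dx":-1.95,"dy":2,"dz":0,"turn":0}
    - {"dx":-1.95,"dy":2,"dz":-1.5,"turn":0}
    - {"dx":-1.95,"dy":2,"dz":-2.5,"turn":0}
    - {"dx":0,"dy":0,"dz":-3.5,"turn":0}
    - {"dx":0,"dy":0,"dz":-3.5,"turn":0}
    - {"dx":0,"dy":0,"dz":-2.5,"turn":0}
    - {"dx":0,"dy":0,"dz":-1.2,"turn":0}
    - {"dx":0,"dy":0,"dz":0,"turn":0}
    - {"dx":0,"dy":0,"dz":0,"turn":0}
    - {"dx":0,"dy":0,"dz":0,"turn":0}

```text
time: 36.37
tool_pos: [0.4173, -0.1575, 0.1194]
tcp_rot: [0.419, 3.111, -0.001]
wrist_force: [0.1, 0.6, 0.7]
width: -0.0
```

>>> jog_arm:
  motion:
    - {"dx":0,"dy":0,"dz":-0.3,"turn":0}
    - {"dx":0,"dy":0,"dz":-0.3,"turn":0}
    - {"dx":0,"dy":0,"dz":-0.3,"turn":0}
    - {"dx":0,"dy":0,"dz":-0.3,"turn":0}
    - {"dx":0,"dy":0,"dz":0,"turn":0}
    - {"dx":0,"dy":0,"dz":0,"turn":0}

```text
time: 36.87
tool_pos: [0.4159, -0.1569, 0.1061]
tcp_rot: [-0.42, -3.113, -0.0]
wrist_force: [-1.0, -0.4, 0.6]
width: -0.001
```

>>> jog_arm:
  motion:
    - {"dx":0,"dy":0,"dz":-0.2,"turn":0}
    - {"dx":0,"dy":0,"dz":-0.2,"turn":0}
    - {"dx":0,"dy":0,"dz":0,"turn":0}

```text
time: 37.12
tool_pos: [0.4161, -0.157, 0.1021]
tcp_rot: [0.419, 3.113, -0.0]
wrist_force: [-0.6, -0.1, 3.4]
width: 0.002
```

>>> jog_arm:
  motion:
    - {"dx":0,"dy":0,"dz":-0.2,"turn":0}
    - {"dx":0,"dy":0,"dz":-0.1,"turn":0}
    - {"dx":0,"dy":0,"dz":0,"turn":0}

```text
time: 37.37
tool_pos: [0.4162, -0.157, 0.0999]
tcp_rot: [0.419, 3.113, -0.0]
wrist_force: [-2.3, 1.7, 6.5]
width: -0.005
```

>>> jog_arm:
  motion:
    - {"dx":0,"dy":0,"dz":-0.1,"turn":0}
    - {"dx":0,"dy":0,"dz":0,"turn":0}
    - {"dx":0,"dy":0,"dz":0,"turn":0}

```text
time: 37.62
tool_pos: [0.4162, -0.1571, 0.0998]
tcp_rot: [0.419, 3.113, -0.0]
wrist_force: [-4.5, 2.6, 14.7]
width: 0.002
```

The power key bottomed at 99.8 mm (6 mm travel, 14.7 N). I'll release it and check that it's up before the direction key.

>>> jog_arm:
  motion:
    - {"dx":0,"dy":0,"dz":1,"turn":0}
    - {"dx":0,"dy":0,"dz":2,"turn":0}
    - {"dx":0,"dy":0,"dz":2,"turn":0}
    - {"dx":-0.67,"dy":-2.43,"dz":0,"turn":0}
    - {"dx":-0.67,"dy":-2.43,"dz":0,"turn":0}
    - {"dx":-0.66,"dy":-2.43,"dz":0,"turn":0}
    - {"dx":0,"dy":0,"dz":0,"turn":0}
    - {"dx":0,"dy":0,"dz":0,"turn":0}

```text
time: 38.28
tool_pos: [0.3955, -0.2305, 0.1479]
tcp_rot: [-0.424, -3.113, -0.001]
wrist_force: [-0.5, 0.1, -0.2]
width: 0.001
```

```bash
cat > keys.py <<'E'
from h import *
s=bot.read_state(); print(s['time'],s['tool_pos'],s['wrist_force'])
for n in('scene','top','wrist'):
    p,d,i=grab(n,'k_'+n); X=cloud(d,i)
    for nm,P in(('pow',(.4152,-.1571)),('dir',(.3952,-.230))):
        k=(np.hypot(X[...,0]-P[0],X[...,1]-P[1])<.008)&(d>0)&(X[...,2]<.13)
        if k.sum(): print(n,nm,k.sum(),np.round(np.percentile(X[k][:,2],[10,50,90]),4))
E
python3 keys.py
```

```text
38.2833 [ 0.3955104  -0.23048851  0.14788541] [-0.4871936   0.09847599 -0.18710316]
scene pow 15 [0.1015 0.1034 0.1061]
scene dir 18 [0.1029 0.1062 0.108 ]
top pow 34 [0.1029 0.1067 0.1086]
wrist pow 588 [0.1055 0.1063 0.1071]
wrist dir 589 [0.1054 0.1062 0.1069]
```

Power key is back up (106.3 mm). Now the direction key.

>>> jog_arm:
  motion:
    - {"dx":0,"dy":0,"dz":-1.5,"turn":0}
    - {"dx":0,"dy":0,"dz":-1.2,"turn":0}
    - {"dx":0,"dy":0,"dz":-0.8,"turn":0}
    - {"dx":0,"dy":0,"dz":-0.4,"turn":0}
    - {"dx":0,"dy":0,"dz":-0.2,"turn":0}
    - {"dx":0,"dy":0,"dz":-0.2,"turn":0}
    - {"dx":0,"dy":0,"dz":0,"turn":0}
    - {"dx":0,"dy":0,"dz":0,"turn":0}

```text
time: 39.1
tool_pos: [0.3963, -0.2299, 0.1056]
tcp_rot: [0.419, 3.113, -0.0]
wrist_force: [-0.3, 1.6, 0.8]
width: -0.001
```

>>> jog_arm:
  motion:
    - {"dx":0,"dy":0,"dz":-0.2,"turn":0}
    - {"dx":0,"dy":0,"dz":-0.2,"turn":0}
    - {"dx":0,"dy":0,"dz":0,"turn":0}

```text
time: 39.35
tool_pos: [0.3966, -0.2302, 0.1015]
tcp_rot: [0.42, 3.112, -0.001]
wrist_force: [1.1, -1.0, 3.2]
width: 0.001
```

>>> jog_arm:
  motion:
    - {"dx":0,"dy":0,"dz":-0.1,"turn":0}
    - {"dx":0,"dy":0,"dz":-0.1,"turn":0}
    - {"dx":0,"dy":0,"dz":0,"turn":0}

```text
time: 39.6
tool_pos: [0.3966, -0.2302, 0.1]
tcp_rot: [0.42, 3.112, -0.001]
wrist_force: [-0.6, 0.8, 6.6]
width: -0.002
```

>>> jog_arm:
  motion:
    - {"dx":0,"dy":0,"dz":-0.1,"turn":0}
    - {"dx":0,"dy":0,"dz":0,"turn":0}

```text
time: 39.77
tool_pos: [0.3967, -0.2302, 0.0999]
tcp_rot: [0.419, 3.112, -0.001]
wrist_force: [-3.3, 3.1, 12.3]
width: -0.001
```

>>> jog_arm:
  motion:
    - {"dx":0,"dy":0,"dz":1,"turn":0}
    - {"dx":0,"dy":0,"dz":2,"turn":0}
    - {"dx":0,"dy":0,"dz":3,"turn":0}
    - {"dx":0,"dy":0,"dz":4,"turn":0}
    - {"dx":0,"dy":0,"dz":4,"turn":0}
    - {"dx":0,"dy":0,"dz":2,"turn":0}
    - {"dx":0,"dy":0,"dz":0,"turn":0}
    - {"dx":0,"dy":0,"dz":0,"turn":0}

```text
time: 40.43
tool_pos: [0.3965, -0.2304, 0.2596]
tcp_rot: [0.419, 3.111, -0.003]
wrist_force: [-0.1, 0.3, -1.0]
width: 0.0
```

```bash
python3 keys.py; python3 seat.py 30; python3 - <<'E'
from h import *
p,d,i=load('top30'); p0=load('top0')[0]
for nm,(u0,u1,v0,v1) in dict(red=(115,205,160,210),carton=(238,290,118,165),stone=(316,360,125,155),spray=(360,400,108,146),rack=(212,275,203,275)).items():
    print(nm,np.abs(p[v0:v1,u0:u1].astype(int)-p0[v0:v1,u0:u1]).mean().round(1))
E
```

```text
40.4333 [ 0.39650527 -0.23036768  0.25956228] [-0.07092596  0.26484075 -1.03685649]
scene pow 17 [0.1016 0.1054 0.1082]
scene dir 17 [0.102  0.1055 0.1085]
top pow 32 [0.1035 0.106  0.108 ]
top dir 32 [0.1034 0.1056 0.1083]
wrist pow 261 [0.1054 0.1064 0.1072]
wrist dir 261 [0.1052 0.1062 0.1071]
40.5833 [ 0.39471388 -0.22912057  0.25593051] [-0.06780036  0.6134241   0.07141985]
wrist plane [0.06634103 0.00368796 0.12437041] 622 ((530.3551635742188, -231.75148010253906), (149.4038848876953, 67.35502624511719), 75.06169891357422)
wrist pow 328 [0.10532758 0.10627763 0.10719421]
wrist dir 9033 [0.10696566 0.30304601 0.33857496]
top plane [0.00118336 0.00017596 0.12260582] 3035 ((569.5721435546875, -243.5923614501953), (152.30938720703125, 150.54812622070312), 74.77874755859375)
top pow 105 [0.10454772 0.59940776 0.61717906]
top dir 498 [0.106837   0.64246468 0.64457079]
red 3.7
carton 4.8
stone 3.1
spray 3.7
rack 17.8
```

Both keys are up, the chuck is flat at home and the bystanders are unchanged. Handing in.

```bash
python3 -c "
from workcell import bot
print(bot.finish_job())"
```

```text
the job is handed in; nothing more can be done
None
```

The job is done and handed in at about 40.6 s of the 72 s. The chuck is seated on the wheel head and both keys were pressed in the order asked; no verdict was reported.

- **Standing it upright:** I lifted the wooden chuck out of the rack on edge. The grip held too firmly for the chuck to turn by its own weight, even at 20 N. Pivoting it on the bench also failed at first because it slid. I turned it by pushing its underside lightly (forces of 12 N or less) against the rack's front rail and the top edge of the fixed plain bat. I finished the turn on the bench, let go, and saw it standing flat and upright.
- **Seating:** I took it afresh and lined it up by looking at a pin through the bat's hole. It went down over both pins without resistance. After release its top measured 122.6 mm (top camera) and 123.3 mm (wrist camera), against 123 mm expected. It sat flat within about 0.1° and centred on the head to about 1 mm.
- **Keys:** The power key went fully down and was measured back up at 106 mm before I pressed the direction key fully down. Both measured up at the end.
- **Last checks:** The spray bottle, carton and green block look unchanged from the start in the top view, as does the red chuck. The robot was clear of everything.
- **Readings that disagreed:**
  - The arm's position reading wandered by about 1–1.5 mm, so I used the camera for the final alignment.
  - The last wrist-camera fit of the chuck's top surface showed a slope. It saw only a sliver of the bat (622 points), so I relied on the top camera and the earlier full wrist view, which agreed.

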